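# Fit the filter cassette into the dust extractor

## Robot

A 7-joint arm with a two-finger parallel gripper is mounted at the origin on the work surface. World frame = base frame: x ahead of the robot, y to its left, z up, the work surface at z = 0. Lengths are in mm, angles in rad, forces in N, time in s.
With the tool pointing down it reaches from about 425 to 875 mm from the base axis. Payload 8.4 kg.
Tool frame: the origin (TCP) lies on the centre line of the jaws, within the pads' length; the fingertips stand 8 mm ahead of it and the grasp point (between the pads) lies 11 mm behind it; x points along the fingers, y is the direction in which the jaws open and shut, and the axes are right-handed (so a half turn about x gives the same grasp; the last joint's range is limited). The gripper opens to 87 mm and grips with 3 to 60 N. Pads are 19 mm wide; open, the fingers measure 117 mm over their backs; the gripper's body (75 mm by 190 mm) begins 51 mm behind the grasp point.
Start: joints at [-1.303, 0.333, 0.04, 1.465, -0.013, 1.343, -0.059], TCP at [233.109, 606.732, 230.546] pointing down, gripper open.
Joint ranges: [-2.58, 2.58], [-0.38, 2.09], [-1.3, 1.39], [0.25, 2.4], [-1.5, 4.64], [0.08, 2.09], [-2.65, 2.65]. Speed limits (rad/s): [2.22, 2.22, 2.79, 2.79, 3.14, 3.14, 3.14].

## Interface

Orientations are given as a unit quaternion [x, y, z, w].
In Python, from bench import readout, viewer, job, boxes_of, spot_point gives the robot as it stands. The module is installed in compiled form; this text tells all that it offers.
- The arm moves only by the tool send_rows, never from a script. Its arguments are lists of equal length, an entry for each row: "offset": the shift along the tool's x, y, z in m, a list of three; "rotation": the turn, a rotation vector about the tool's x, y, z in rad, a list of three; "gripper": the finger opening in m, from 0 to 0.087. A call has 1 to 12 rows; each row shifts and turns the commanded pose from where the row before left it, along the tool's axes as they then stand; what a row does not reach is not made up. A row lasts 1/8 s, in which the tool goes at most 62.5 mm and 10.7 degrees, less where a joint would pass 70% of its speed; a pose out of reach is approached as far as the arm can. A call is refused whole if a number of a shift passes 0.0625 or a number of a turn 0.188, either way. A call with a gripper value outside its range is refused whole. The fingers move at their own pace and stop on an object; "squeeze" is the grip in N (left out, the last holds). Time passes only in rows, so rows that do not move let the fingers close. It gives the time, the measured TCP pose, the force and the opening at its end, in the units of the state.
- readout.state(): the state, without advancing time (a new reading comes with each control period).
- viewer.grab_frame(name): name is "scene" or "top" or "wrist"; returns the picture (480x640x3 uint8, red, green, blue); there is no depth.
- viewer.camera_info(name): a dict with "fovy" (degrees; the focal length in pixels is half the picture's height over the tangent of half this angle, whatever the lens; pixels are square), "cx", "cy" (the principal point, pixels), "k1" (the pictures are not rectified: a ray, as slopes to the right and down, at radius r is drawn at 1 + k1 r^2 times it, then the intrinsics apply), "R" (3x3) and "t" (3): a world point X has camera coordinates R X + t. Camera axes: x right, y down, z forward; pixel columns grow to the right and rows downward; lengths in mm; the calibration is good to about 2 mm. A picture is of the moment at which its call begins: read the wrist's pose just before it. camera_info takes no time and is no camera call; for the wrist camera it gives the pose at the moment of the call.
- job.close_job(): hands the job in, once; it reports no verdict.
Trained networks look in the newest picture that a camera, given by its name, has taken for a name from the list of things; names that differ only in an ending like _2 or _b are one class to them, and where a whole thing is asked for, a point or a joint stands for the part that bears it (a point fixed in the world has none). Each returns a list of dicts, best first, with "conf" (0 to 1); they miss things now and then, are a little off and sometimes report something else, mostly with a low value. They report only what shows in the picture. A call takes as long as a camera call.
- boxes_of(thing, camera): "rect" ([left, top, right, bottom] in pixels, round what is visible of it).
- spot_point(thing, camera): "point" ([column, row] in pixels: a listed point, or the origin of a listed thing).
The state is a dict: "time_s": time; "joint_positions": joint angles; "joint_velocities": joint speeds; "joint_efforts": joint torques, N m; "eef_pos": TCP position; "tool_rot": TCP orientation; "contact_force": force on the tool from outside, world axes, zero at the start; "wrist_torque": the same for the moment, N m; "width": finger opening in mm.
Only numpy, scipy, OpenCV 4.12 (cv2) and the standard library are available. Lean on these libraries where they do the work, as an engineer would, in place of code of your own. Each camera call takes 0.05 s, during which the arm holds its last target.

## Task

First take the steel plug out of the dust extractor's filter bay and stand it upright in the aluminium parts tray, beside the ring that lies there. Then fit the blue filter cassette: holding it tilted, hook its yellow tongue under the yellow lip of the bay, then swing its other edge down against the spring seal until it lies level and the green catch has snapped over that edge, and let go. Leave the other things on the bench where they are and do not knock them over.

Things in the scene. Friction and masses are not known exactly. Their poses are not given: they have to be found in the camera images.
- extractor: Fixed grey dust extractor. Origin on the bench under its open-topped filter bay, z up; yellow lip at the -x end, green catch at the +x end. Outside x -87 to +68, y +-53 mm (flared guides +-57); catch-end and side walls 42 mm high (guides 50), lip end 47. A blue fan drum, radius 55, 68 mm high, stands at (-10, -108) mm. The floor is 6 mm thick. All bay sizes are in this frame.
- bay_seat (a point): Where the cassette's origin is when seated: (0, 0, 34) mm in the extractor's frame, axes as the extractor's and then as the cassette's. Bay inner faces: x -81.5 and +61.5, y +-48 mm, so the cassette has 3 mm play each side and 1.5 mm each end. Its underside may end 32 to 35 mm above the bench; solid stops at 32 mm limit over-pressing. Below the lip it is free down to 6 mm.
- seal (a joint): Level spring-loaded seal plate in the bay (x -35 to +50, y +-38 mm), top 40 mm above the bench when free (0); grows as it is pressed straight down, to 0.010 m. About 5 N at first, 8 N with the cassette seated (0.006).
- lip (a point): Middle of the lower inner edge of the yellow lip, at (-69, 0, 40.7) mm in the extractor's frame, axes as the extractor's. The lip is a fixed plate 6.3 mm thick (top at 47 mm), 80 mm wide along y, and overhangs the bay 12.5 mm from its -x end.
- catch (a joint): Green sprung catch, 38 mm wide (y): 0 rad closed, up to 0.45 as its top is pushed outward (+x); springs back. The cassette's edge pressed on its slope pushes it out (0.15 rad) by itself; it snaps back over the edge when the cassette is fully down (0 to 1.5 mm below its seated level). Pressing down on the cassette's top 35 mm from its centre towards the catch takes 10 to 20 N.
- catch_nose (a point): Tip of the catch's nose, lower edge: (55.5, 0, 47) mm in the extractor's frame when closed. The steep slope above it rises from x 55.5, z 50 to x 63, z 66 mm; the catch's upper end is about 67 mm above the bench. A cassette hooked under the lip and let go rests with its other edge on this slope or on the seal, tilted about 0.15 rad.
- cassette_grip (a point): Centre of the orange rib of the blue filter cassette (0.2 kg); axes are the cassette's: x from the tongue to the edge that goes under the catch, z up. Rib 12 x 60 x 32 mm (x, y, z), centred here. The cassette's origin (centre of the frame's underside) is at (+10, 0, -28) mm from here; frame 120 x 90 x 12 mm. It starts flat on the bench, rib up.
- tongue (a point): Middle of the end face of the cassette's yellow tongue: (-80, 0, 3) mm from the cassette's origin, axes of the cassette. The tongue is 20 mm long, 70 wide, 6 thick, and runs on from the frame's -x edge, flush with the underside. Seated, this point is near (-80, 0, 37) mm in the extractor's frame.
- latch_edge (a point): Middle of the cassette's upper edge opposite the tongue, at (60, 0, 12) mm from the cassette's origin; axes of the cassette. Seated, it is near (60, 0, 46) mm in the extractor's frame.
- plug_mid (a point): Steel die plug, an upright cylinder 32 mm in diameter (foot 26 mm), 45 mm high, about 0.2 kg; this point is on its axis 24 mm above its underside, z up along its axis. It starts standing on the seal plate in the filter bay (underside 40 mm above the bench).
- tray: Fixed open aluminium parts tray, 110 x 150 x 26 mm (x, y, z), walls 4 mm, floor 4 mm; origin at the centre of its underside. Its -y half is free, the die ring lies in its +y half.
- die_ring: Bystander: dark steel ring, 46 mm in diameter, 24 mm high, lying in the tray. Origin at the centre of its underside.
- die_block: Bystander: dark steel block 44 x 40 x 44 mm; origin at the centre of its underside.
- crucible: Bystander: white ceramic cup, 52 mm in diameter, 42 mm high; origin at the centre of its underside.
- jar: Bystander: amber jar, 52 mm in diameter, 62 mm high; origin at the centre of its underside.
- bottle: Bystander: clear bottle with a blue cap, 62 mm in diameter, 170 mm high; origin at the centre of its underside.
- brush: Bystander: hand brush 170 mm long lying on the bench along its x axis.
- weight_case: Bystander: wooden case 70 x 46 x 26 mm; origin at the centre of its underside.

How it is judged (in metres and radians):
On the way, in this order (a step that is already met when the one before it is completed fails the run):
1. the plug is out of the bay and stands upright in the tray (x of plug_mid in the frame of tray between -0.052 and 0.052 m and y of plug_mid in the frame of tray between -0.072 and 0.072 m and z of plug_mid in the frame of tray between 0.02 and 0.036 m and angle between plug_mid's own z axis and vertical below 0.2 rad), for 0.2 s.
2. the cassette's tongue is hooked at least 4 mm under the lip while the cassette is still tilted by 0.08 rad or more (x of tongue in the frame of extractor below -0.073 m and y of tongue in the frame of extractor between -0.008 and 0.008 m and z of tongue in the frame of extractor between 0.006 and 0.04 m and angle between the z axis of cassette_grip and the z axis of extractor, either way round above 0.08 rad), for 0.1 s.
At the end, for the whole second after the job is handed in: The plug stands upright in the tray (within 0.2 rad, on its floor); the cassette lies level in the bay (within 0.035 rad, at its seated height within about 2.5 mm), its tongue at least 7 mm under the lip, and the catch is closed (below 0.05 rad) over its other edge (all of step 1 and x of tongue in the frame of extractor below -0.076 m and y of tongue in the frame of extractor between -0.006 and 0.006 m and z of tongue in the frame of extractor between 0.032 and 0.04 m and z of latch_edge in the frame of extractor between 0.042 and 0.0485 m and angle between the z axis of cassette_grip and the z axis of extractor, either way round below 0.035 rad and value of joint catch below 0.05 rad); the robot touches nothing.
It fails at once if the brush is pushed more than 40 mm (distance of brush from where it was at the start of the episode above 0.04 m).
It fails at once if the die ring in the tray is pushed more than 40 mm or tipped over (distance of die_ring from where it was at the start of the episode above 0.04 m or angle between die_ring's own z axis and vertical above 0.6 rad).
It fails at once if the die block, crucible, jar, bottle or weight case is pushed more than 40 mm (distance of any of die_block, crucible, jar, bottle, weight_case from where it was at the start of the episode above 0.04 m).
It fails at once if the die block, crucible, jar, bottle or weight case is tipped over (angle between any of die_block, crucible, jar, bottle, weight_case's own z axis and vertical above 0.6 rad).
It also fails if it takes over 66 s, if anything falls off the work surface, if the arm or the gripper's body presses on something with over 40 N, if the wrist force passes 120 N, or if a joint passes its speed limit or range.

## Working session

There is one attempt and no reset: what is moved stays moved. The work goes in short steps, Python scripts to look and compute and a tool call to move; the robot and the scene stay as the last step left them, time stands still between calls to the robot, and variables do not carry over. Pictures are saved under pics/ and viewed, and the job is handed in when it is done.

Besides the shell and the picture viewer there is one more tool, called after "Call:" as name(argument=value, ...), one argument or row to a line, values as JSON. send_rows: Moves the arm, as the interface text tells. Its arguments: {"type":"object","properties":{"offset":{"type":"array"},"rotation":{"type":"array"},"gripper":{"type":"array"},"squeeze":{"type":"number"}},"required":["offset","rotation","gripper"]}

```bash
ls; mkdir -p pics; cat > h.py <<'E'
import numpy as np, cv2, json
from bench import readout, viewer, job, boxes_of, spot_point
def K(ci):
    f=240/np.tan(np.radians(ci['fovy'])/2); return f,ci['cx'],ci['cy'],ci['k1']
def ray(ci,p):
    f,cx,cy,k=K(ci); d=np.array([(p[0]-cx)/f,(p[1]-cy)/f]); u=d.copy()
    for _ in range(30): u=d/(1+k*(u@u))
    R=np.array(ci['R']);t=np.array(ci['t'])
    v=R.T@np.array([u[0],u[1],1.]); return -R.T@t, v/np.linalg.norm(v)
def proj(ci,X):
    f,cx,cy,k=K(ci); c=np.array(ci['R'])@np.array(X,float)+np.array(ci['t']); u=c[:2]/c[2]; u=u*(1+k*(u@u)); return np.array([f*u[0]+cx,f*u[1]+cy])
def atz(ci,p,z):
    o,v=ray(ci,p); return o+v*(z-o[2])/v[2]
def tri(obs):
    A=np.zeros((3,3));b=np.zeros(3);L=[]
    for ci,p in obs:
        o,v=ray(ci,p);M=np.eye(3)-np.outer(v,v);A+=M;b+=M@o;L.append((o,v))
    X=np.linalg.solve(A,b); return X,[float(np.linalg.norm(np.cross(X-o,v))) for o,v in L]
def save(img,name): cv2.imwrite('pics/'+name+'.png',img[:,:,::-1])
E
python3 - <<'E'
from h import *
np.set_printoptions(precision=3,suppress=True)
print(readout.state())
for c in ['scene','top','wrist']:
    ci=viewer.camera_info(c); print(c,ci); save(viewer.grab_frame(c),c+'0')
pts=['plug_mid','cassette_grip','tongue','latch_edge','lip','catch_nose','bay_seat','tray','extractor','die_ring']
for n in pts:
    for c in ['scene','top']:
        r=spot_point(n,c); print(n,c,[(np.round(d['point'],1).tolist(),round(d['conf'],2)) for d in r[:2]])
print(readout.state()['time_s'])
E
```

```text
pics
{'time_s': 0.0, 'joint_positions': array([-1.303,  0.334,  0.04 ,  1.466, -0.013,  1.343, -0.058]), 'joint_velocities': array([ 0.   ,  0.001,  0.001, -0.001, -0.002,  0.001,  0.001]), 'joint_efforts': array([ -0.   , -65.637,   1.335, -40.381,  -0.06 ,   0.045,   0.   ]), 'eef_pos': array([232.961, 606.333, 229.654]), 'tool_rot': array([ 0.128,  0.695, -0.13 ,  0.695]), 'contact_force': array([-0.514,  0.394, -0.261]), 'wrist_torque': array([-0.031, -0.025,  0.004]), 'width': 87.40530562508133}
scene {'fovy': 55.48472382553611, 'cx': 324.95429342962194, 'cy': 236.02521338022177, 'k1': -0.016141733353958975, 'R': array([[ 0.272,  0.962, -0.007],
       [ 0.768, -0.221, -0.601],
       [-0.58 ,  0.157, -0.799]]), 't': array([-255.62 , -399.997, 1202.324])}
top {'fovy': 44.39568856966658, 'cx': 323.92229387143306, 'cy': 243.90121530195805, 'k1': -0.17105895617303865, 'R': array([[-0.02 , -1.   ,  0.006],
       [-0.999,  0.02 , -0.041],
       [ 0.041, -0.007, -0.999]]), 't': array([  80.93 ,  602.93 , 1164.501])}
wrist {'fovy': 68.50925526881593, 'cx': 318.82195766976554, 'cy': 2
[... 467 characters left out ...]
, 319.5], 0.68)]
latch_edge scene [([420.0, 216.9], 0.82)]
latch_edge top [([207.7, 261.7], 0.73), ([240.2, 196.6], 0.33)]
lip scene [([164.5, 225.3], 0.91)]
lip top [([459.0, 305.2], 0.9), ([323.9, 195.2], 0.58)]
catch_nose scene [([152.8, 280.2], 0.87), ([392.8, 353.3], 0.49)]
catch_nose top [([463.1, 245.1], 0.6)]
bay_seat scene [([160.6, 257.7], 0.63), ([160.9, 254.1], 0.47)]
bay_seat top [([459.2, 270.7], 0.85)]
tray scene [([323.3, 215.7], 0.6)]
tray top [([298.2, 295.5], 0.91)]
extractor scene [([168.1, 266.6], 0.69), ([434.4, 177.0], 0.65)]
extractor top [([456.3, 272.5], 0.71)]
die_ring scene [([339.7, 203.6], 0.91), ([323.0, 219.9], 0.72)]
die_ring top [([276.9, 304.1], 0.86)]
1.15
```

View pics/scene0.png

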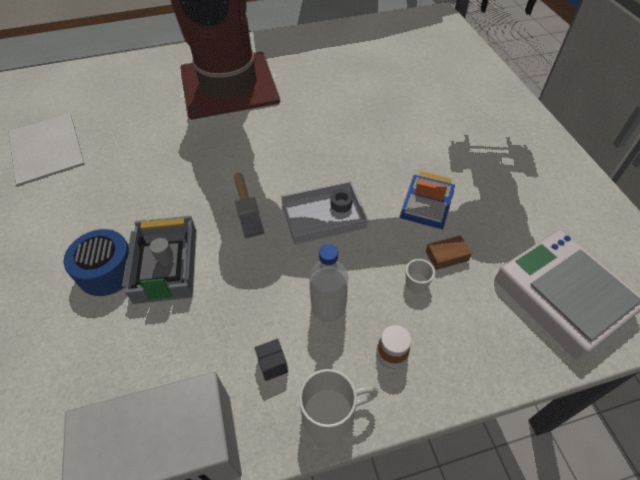

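View pics/top0.png

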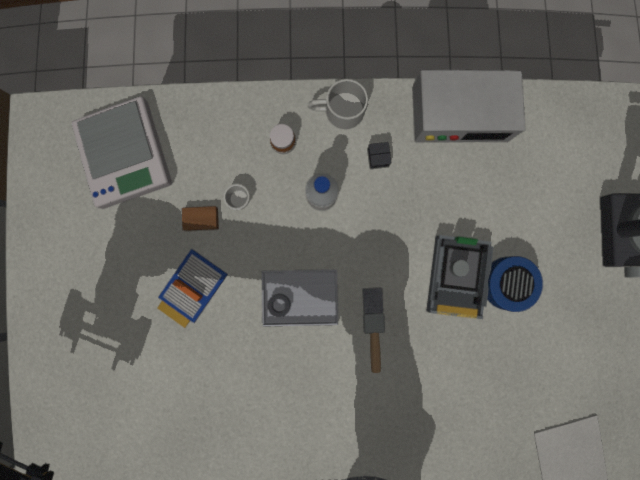

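View pics/wrist0.png

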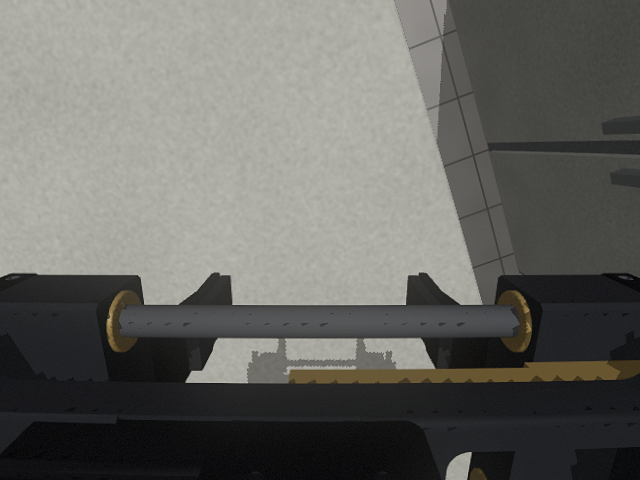

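```bash
python3 - <<'E'
from h import *
np.set_printoptions(precision=1,suppress=True)
S=viewer.camera_info('scene');T=viewer.camera_info('top')
D=dict(plug=((163.3,251.5),(456.9,268.6)),grip=((429.1,189.8),(185.1,289.2)),tongue=((437.2,173.3),(167,319.5)),latch=((420,216.9),(207.7,261.7)),lip=((164.5,225.3),(459,305.2)),nose=((152.8,280.2),(463.1,245.1)),seat=((160.6,257.7),(459.2,270.7)),tray=((323.3,215.7),(298.2,295.5)),ring=((339.7,203.6),(276.9,304.1)))
for k,(a,b) in D.items():
    X,e=tri([(S,a),(T,b)]);print(k,X,np.array(e))
E
```

```text
plug [ 549.5 -186.9   60. ] [0.4 0.4]
grip [518.4 343.9  28.2] [2.6 2.6]
tongue [457.5 391.1   3.3] [0.3 0.3]
latch [572.8 300.7  19. ] [1.1 1.1]
lip [ 477.8 -188.    47.7] [4.6 4.6]
nose [ 595.4 -207.9   45.6] [3.4 3.4]
seat [ 545.1 -197.    38.5] [0.1 0.1]
tray [501.6 121.7  -0.1] [1.1 1.1]
ring [485.  163.1   6. ] [2.6 2.6]
```

The scene camera shows the extractor at the left (bay ≈ (162,258), plug ≈ (160,248)), the tray at (323,212), the cassette at (429,200). The brush, bottle and the other things stand between and beyond. The top view agrees: the lip end is nearest the robot at (458,311), and the catch is at (466,240). The wrist view shows only bare bench.

```bash
cat >> h.py <<'E'
from scipy.spatial.transform import Rotation as Ro
def tool():
    s=readout.state(); return np.array(s['eef_pos']),Ro.from_quat(s['tool_rot']).as_matrix(),s
def Rdown(psi,tilt=0.):
    """tool x down, tool y at heading psi (rad), world"""
    x=np.array([0,0,-1.]);y=np.array([np.cos(psi),np.sin(psi),0]);z=np.cross(x,y)
    return np.c_[x,y,z]
def plan(P,R,p=None,Rc=None):
    if p is None: p,Rc,_=tool()
    d=Rc.T@(np.array(P)-p); rv=Ro.from_matrix(Rc.T@R).as_rotvec()
    print('off(tool,m)',np.round(d/1000,4),'rotvec',np.round(rv,4),'dist',round(float(np.linalg.norm(d)),1))
    return d,rv
E
python3 - <<'E'
from h import *
np.set_printoptions(precision=3,suppress=True)
p,R,s=tool();print(p,R)
ci=viewer.camera_info('wrist');C=np.array(ci['R']);t=np.array(ci['t'])
print('cam in tool',R.T@(-C.T@t-p)); print('cam axes in tool cols',R.T@C.T)
# candidate
for psi in [np.radians(80),np.radians(-100)]:
    plan((520,340,330),Rdown(psi))
E
```

```text
[233.134 606.716 230.54 ] [[ 0.     0.359  0.933]
 [-0.     0.933 -0.359]
 [-1.    -0.     0.   ]]
cam in tool [-154.496   -0.095  -70.287]
cam axes in tool cols [[-0.001 -0.259  0.966]
 [ 1.     0.001  0.001]
 [-0.001  0.966  0.259]]
off(tool,m) [-0.099 -0.146  0.363] rotvec [-0.192  0.     0.   ] dist 404.1
off(tool,m) [-0.099 -0.146  0.363] rotvec [ 2.949  0.    -0.   ] dist 404.1
```

Call:
send_rows(
  offset=[
    [-0.008,-0.004,0.058],
    [-0.008,-0.004,0.058],
    [-0.008,-0.004,0.058],
    [-0.008,-0.004,0.058],
    [-0.008,-0.004,0.058],
    [-0.008,-0.004,0.058],
    [-0.008,-0.004,0.058],
    [-0.008,-0.004,0.058],
    [0,-0.004,0.055],
    [0,-0.004,0.055],
    [0,-0.004,0.055],
    [0,-0.004,0.055],
  ],
  rotation=[
    [0.09,0,0],
    [0.09,0,0],
    [0.09,0,0],
    [0.09,0,0],
    [0.09,0,0],
    [0.09,0,0],
    [0.09,0,0],
    [0.09,0,0],
    [0.09,0,0],
    [0.09,0,0],
    [0.09,0,0],
    [0.09,0,0],
  ],
  gripper=[0.087,0.087,0.087,0.087,0.087,0.087,0.087,0.087,0.087,0.087,0.087,0.087],
)

```text
time_s: 2.65
eef_pos: [626.2, 83.3, 294.6]
tool_rot: [0.469, 0.529, -0.469, 0.529]
contact_force: [1.1, 0.9, -1.1]
width: 87.0
```

```bash
python3 - <<'E'
from h import *
p,R,s=tool();print(s['time_s'],p,s['joint_positions'],np.round(R,3))
plan((590,-190,260),Rdown(np.radians(-100)))
E
```

```text
2.65 [626.19556286  83.32700986 294.57258967] [-0.60524691  0.29017445  0.51662127  1.43483347 -0.1427476   1.45370325
  0.0311447 ] [[ 0.     0.993  0.121]
 [-0.     0.121 -0.993]
 [-1.     0.     0.   ]]
off(tool,m) [ 0.0346 -0.069   0.2669] rotvec [ 1.8665e+00 -2.0000e-04 -2.0000e-04] dist 277.9
```

Call:
send_rows(
  offset=[
    [0.007,-0.014,0.053],
    [0.007,-0.014,0.053],
    [0.007,-0.014,0.053],
    [0.007,-0.014,0.053],
    [0.007,-0.014,0.054],
    [0,0,0],
    [0,0,0],
    [0,0,0],
    [0,0,0],
    [0,0,0],
    [0,0,0],
    [0,0,0],
  ],
  rotation=[
    [0,0,0],
    [0,0,0],
    [0,0,0],
    [0,0,0],
    [0,0,0],
    [0.18,0,0],
    [0.18,0,0],
    [0.18,0,0],
    [0.18,0,0],
    [0.18,0,0],
    [0.18,0,0],
    [0.18,0,0],
  ],
  gripper=[0.087,0.087,0.087,0.087,0.087,0.087,0.087,0.087,0.087,0.087,0.06,0.06],
)

```text
time_s: 4.15
eef_pos: [589.4, -187.5, 259.6]
tool_rot: [0.691, 0.151, -0.691, 0.15]
contact_force: [-0.5, 1.0, 0.7]
width: 74.4
```

Call:
send_rows(
  offset=[
    [0,0,0],
    [0,0,0],
    [0,0,0],
    [0,0,0],
    [0,0,0],
  ],
  rotation=[
    [0.18,0,0],
    [0.18,0,0],
    [0.18,0,0],
    [0.06,0,0],
    [0,0,0],
  ],
  gripper=[0.06,0.06,0.06,0.06,0.06],
)

```text
time_s: 4.78
eef_pos: [589.4, -187.4, 259.6]
tool_rot: [-0.705, 0.058, 0.705, 0.058]
contact_force: [-0.3, -0.3, -0.8]
width: 59.7
```

```bash
python3 - <<'E'
from h import *
np.set_printoptions(precision=1,suppress=True)
p,R,s=tool();print(s['time_s'],p,s['joint_positions'],np.round(R,3))
ci=viewer.camera_info('wrist');save(viewer.grab_frame('wrist'),'w1')
import pickle
pickle.dump(ci,open('w1.pkl','wb'))
for n in ['plug_mid','lip','catch_nose','bay_seat','extractor']:
    print(n,[(np.round(d['point'],1),round(d['conf'],2)) for d in spot_point(n,'wrist')[:2]])
E
```

```text
4.775 [ 589.4 -187.4  259.6] [-0.5  0.4  1.   1.5 -0.3  1.4 -1.2] [[-0.  -0.2 -1. ]
 [-0.  -1.   0.2]
 [-1.   0.   0. ]]
plug_mid [(array([327.5, 253.1]), 0.66), (array([162.5,  59.2]), 0.25)]
lip [(array([337.7, 313.7]), 0.72)]
catch_nose [(array([338.3, 206.6]), 0.89), (array([160.1,  56.3]), 0.53)]
bay_seat [(array([338.1, 251.9]), 0.62)]
extractor [(array([332.4, 240.7]), 0.6)]
```

View pics/w1.png

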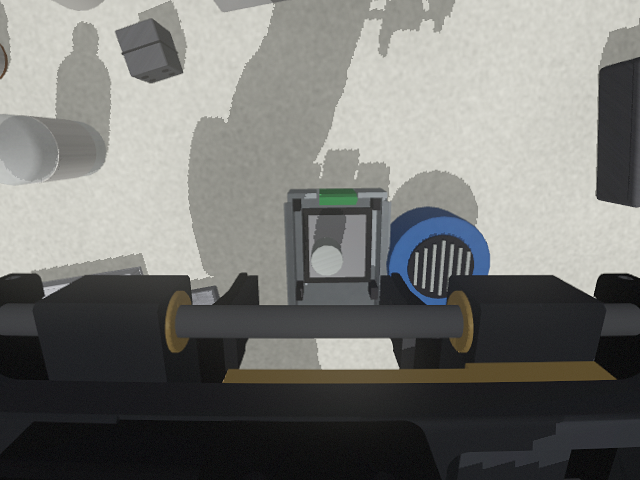

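The wrist view shows the bay with the catch at (338,197), the plug top at (327,261), and the drum to the right. Next I zoom for corners.

```bash
python3 - <<'E'
from h import *
a=cv2.imread('pics/w1.png')[170:310,270:410]; cv2.imwrite('pics/w1z.png',cv2.resize(a,(700,700)[:2],interpolation=cv2.INTER_CUBIC)[:600])
a=cv2.imread('pics/top0.png')[220:330,410:560]; cv2.imwrite('pics/t0z.png',cv2.resize(a,(750,550),interpolation=cv2.INTER_CUBIC))
a=cv2.imread('pics/scene0.png')[205:310,110:210]; cv2.imwrite('pics/s0z.png',cv2.resize(a,(570,600),interpolation=cv2.INTER_CUBIC))
E
```

```text
(no output)
```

View pics/w1z.png

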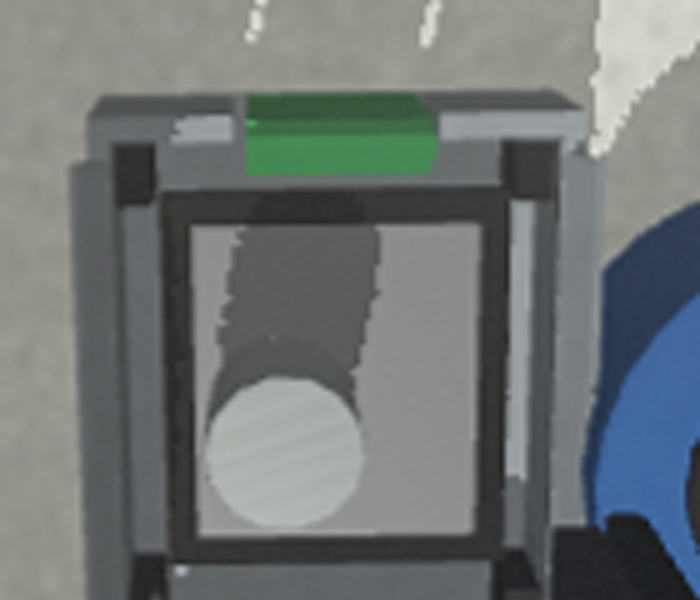

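View pics/t0z.png

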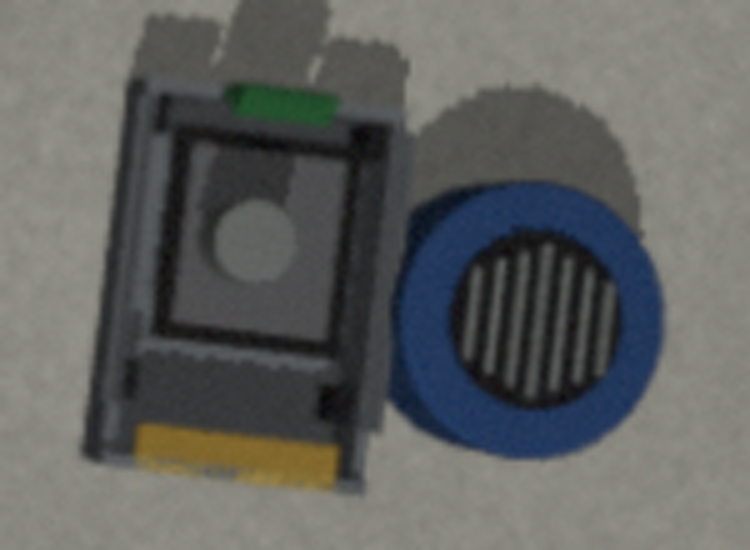

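View pics/s0z.png

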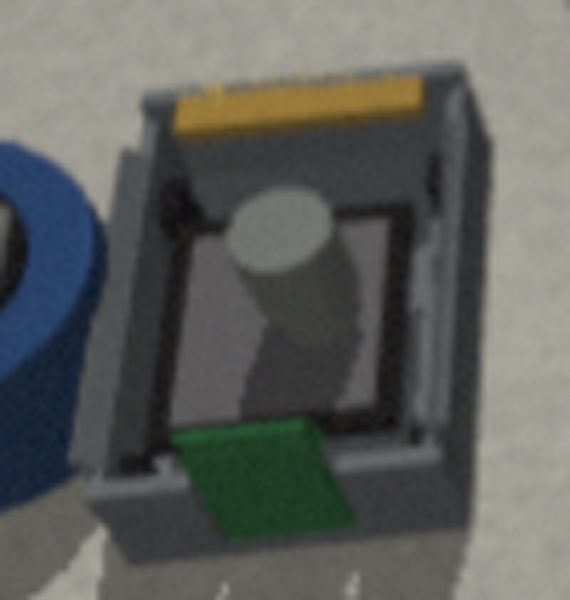

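```bash
cat > fit.py <<'E'
from h import *
import pickle
from scipy.optimize import least_squares
np.set_printoptions(precision=2,suppress=True)
S=viewer.camera_info('scene');T=viewer.camera_info('top');W=pickle.load(open('w1.pkl','rb'))
w=lambda u,v:(u/5+270,v/5+170); t=lambda u,v:(u/5+410,v/5+220); s=lambda u,v:(u/5.7+110,v/5.714+205)
seal=[(50,38,40),(50,-38,40),(-35,-38,40),(-35,38,40)]
O=[(W,w(163,192),seal[0]),(W,w(507,188),seal[1]),(W,w(500,560),seal[2]),(W,w(170,563),seal[3]),
(T,t(180,128),seal[0]),(T,t(365,150),seal[1]),(T,t(338,357),seal[2]),(T,t(155,330),seal[3]),
(T,t(137,425),(-69,40,47)),(T,t(340,447),(-69,-40,47)),
(S,s(178,137),(-69,-40,40.7)),(S,s(424,106),(-69,40,40.7))]
def E(q,P): c,n=np.cos(q[2]),np.sin(q[2]); return np.array([q[0]+c*P[0]-n*P[1],q[1]+n*P[0]+c*P[1],P[2]])
def fit(O,q0=(548,-195,-.15)):
    f=lambda q:np.concatenate([proj(c,E(q,P))-np.array(p) for c,p,P in O])
    r=least_squares(f,q0,loss='soft_l1'); return r.x,f(r.x).reshape(-1,2)
if __name__=='__main__':
    for nm,OO in [('all',O),('w',O[:4]),('t',O[4:10]),('s',O[10:])]:
        q,r=fit(OO);print(nm,q,np.degrees(q[2]));print(r.T)
    a,b,c=(W,w(284,452)),(T,t(255,241)),(S,s(280,229))
    for o in ([a,b,c],[a,b],[a,c],[b,c]): print('plugtop',*tri(o))
    print(atz(*a,85),atz(*b,85),atz(*c,85))
E
python3 fit.py
```

```text
all [ 543.3  -200.47   -0.16] -8.886011575775937
[[-0.65  1.37  0.42 -0.51 -0.43 -0.09 -0.03 -0.9   0.15 -0.75 -0.72 -1.22]
 [ 0.35  0.6   0.31  0.24 -1.73 -0.97  0.24  0.7  -1.05 -0.32 -0.03  1.22]]
w [ 543.73 -200.42   -0.15] -8.68836790209065
[[-0.93  1.11  0.43 -0.52]
 [ 0.09  0.1  -0.15  0.01]]
t [ 542.19 -201.08   -0.15] -8.685400265927303
[[-0.21  0.15  0.35 -0.53  0.58 -0.31]
 [-1.12 -0.49  0.73  1.33 -0.41  0.18]]
s [ 542.73 -195.86   -0.12] -6.628964926029943
[[ 0.21 -0.21]
 [ 0.02 -0.01]]
plugtop [ 550.15 -189.02   81.05] [0.04340518254435935, 1.313618705257159, 1.3548403725378462]
plugtop [ 550.49 -189.49   83.09] [0.4886592403183944, 0.48865924031829566]
plugtop [ 549.27 -188.52   79.26] [0.5640261433982716, 0.5640261433983097]
plugtop [ 550.17 -188.99   81.09] [1.3341239869027952, 1.3341239869027692]
[ 551.45 -189.19   85.  ] [ 550.19 -189.42   85.  ] [ 553.62 -186.66   85.  ]
```

```bash
python3 - <<'E'
from h import *
plan((550.5,-189.3,120),Rdown(np.radians(-98.8)))
plan((550.5,-189.3,61),Rdown(np.radians(-98.8)))
E
```

```text
off(tool,m) [0.1396 0.0081 0.038 ] rotvec [-0.011  -0.0001  0.0001] dist 144.9
off(tool,m) [0.1986 0.0081 0.038 ] rotvec [-0.011  -0.0001  0.0001] dist 202.4
```

Call:
send_rows(
  offset=[
    [0.035,0.002,0.0095],
    [0.035,0.002,0.0095],
    [0.035,0.002,0.0095],
    [0.035,0.002,0.0095],
    [0.02,0,0],
    [0.02,0,0],
    [0.019,0,0],
    [0,0,0],
    [0,0,0],
    [0,0,0],
    [0,0,0],
    [0,0,0],
  ],
  rotation=[
    [-0.011,0,0],
    [0,0,0],
    [0,0,0],
    [0,0,0],
    [0,0,0],
    [0,0,0],
    [0,0,0],
    [0,0,0],
    [0,0,0],
    [0,0,0],
    [0,0,0],
    [0,0,0],
  ],
  gripper=[0.06,0.06,0.06,0.06,0.06,0.06,0.06,0.06,0.02,0.02,0.02,0.02],
  squeeze=25,
)

```text
time_s: 6.58
eef_pos: [550.9, -189.5, 61.0]
tool_rot: [0.705, -0.054, -0.705, -0.054]
contact_force: [-0.1, 0.0, 2.2]
width: 31.3
```

```bash
python3 - <<'E'
from h import *
p,R,s=tool();print(s['time_s'],p,s['width'],s['contact_force'])
a=[(0,k) for k in 0*[1]]
import pickle
# tray from top view: zoom
im=cv2.imread('pics/top0.png')[255:340,245:355]; cv2.imwrite('pics/tray.png',cv2.resize(im,(770,595),interpolation=cv2.INTER_CUBIC))
E
```

```text
6.575 [ 550.86669211 -189.49100719   60.98971546] 31.31356388954739 [-0.14888492  0.01792301  2.22115398]
```

View pics/tray.png

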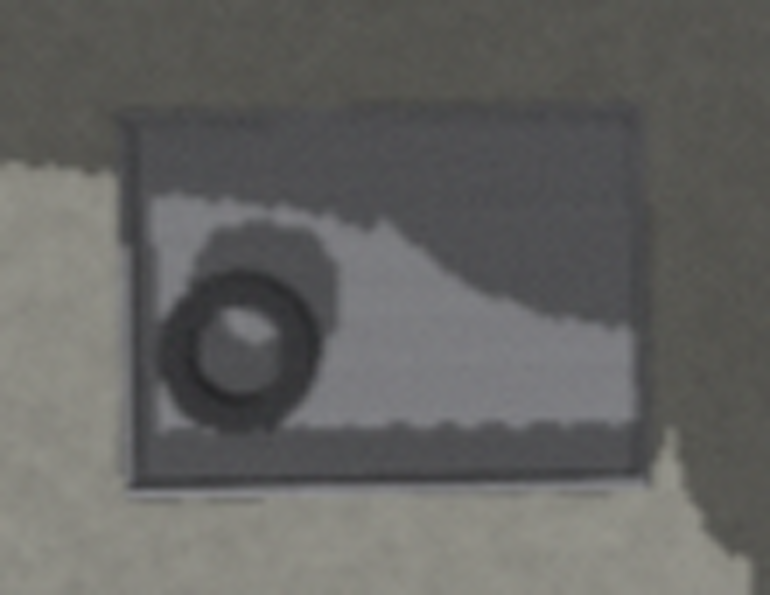

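The top view shows the tray with rim corners at (122,108), (638,103), (645,475) and (132,487) in the zoom. The ring is at its lower left, so the right half is free.

```bash
python3 - <<'E'
from h import *
np.set_printoptions(precision=1,suppress=True)
T=viewer.camera_info('top');S=viewer.camera_info('scene')
C=[atz(T,(u/7+245,v/7+255),26) for u,v in [(122,108),(638,103),(645,475),(132,487)]]
print(np.array(C),np.mean(C,0))
d=C[0]+C[3]-C[1]-C[2];print('y heading',np.degrees(np.arctan2(d[1],d[0])))
print('ring',atz(T,(240/7+245,352/7+255),24))
print('bottle base',tri([(T,(321,184)),(S,(329,251))]), atz(T,(321,193),100))
for n in ['bottle']:
  pass
print(tri([(T,(322,184)),(S,(328,254))]))
E
```

```text
[[553.8 191.5  26. ]
 [552.4  45.8  26. ]
 [447.5  46.   26. ]
 [446.8 190.7  26. ]] [500.1 118.5  26. ]
y heading 89.84318119257983
ring [484.3 159.6  24. ]
bottle base (array([702.8,  73.8, 169. ]), [0.9194494814111942, 0.9194494814111913]) [695.7  73.  100. ]
(array([703.7,  72. , 163.1]), [0.9205655920544522, 0.9205655920544022])
```

Call:
send_rows(
  offset=[
    [-0.02,0,0],
    [-0.04,0,0],
    [-0.04,0,0],
    [0,-0.04,0.014],
    [0,-0.044,0.016],
    [0,-0.044,0.016],
    [0,-0.044,0.016],
    [0,-0.044,0.016],
    [0,-0.0445,0.014],
    [0.03,0,0],
    [0.03,0,0],
    [0,0,0],
  ],
  rotation=[
    [0,0,0],
    [0,0,0],
    [0,0,0],
    [0,0,0],
    [0,0,0],
    [0,0,0],
    [0,0,0],
    [0,0,0],
    [0,0,0],
    [0,0,0],
    [0,0,0],
    [0,0,0],
  ],
  gripper=[0.02,0.02,0.02,0.02,0.02,0.02,0.02,0.02,0.02,0.02,0.02,0.02],
)

```text
time_s: 8.07
eef_pos: [498.4, 81.3, 99.9]
tool_rot: [-0.704, 0.055, 0.706, 0.054]
contact_force: [0.5, -0.5, -1.3]
width: 31.1
```

```bash
python3 - <<'E'
from h import *
p,R,s=tool();print(s['time_s'],p,s['width'],s['contact_force'],s['joint_positions'])
save(viewer.grab_frame('wrist'),'w2')
plan((500,82,26),R)
E
```

```text
8.075 [498.43113675  81.3429119   99.93284047] 31.10403251404103 [ 0.54692955 -0.49635266 -1.27691232] [-1.04546027  0.20525853  0.88777361  1.99983731 -0.18498719  1.02181787
 -1.79596867]
off(tool,m) [ 0.0752 -0.0008 -0.0004] rotvec [-0.0003 -0.0018  0.0011] dist 75.2
```

View pics/w2.png

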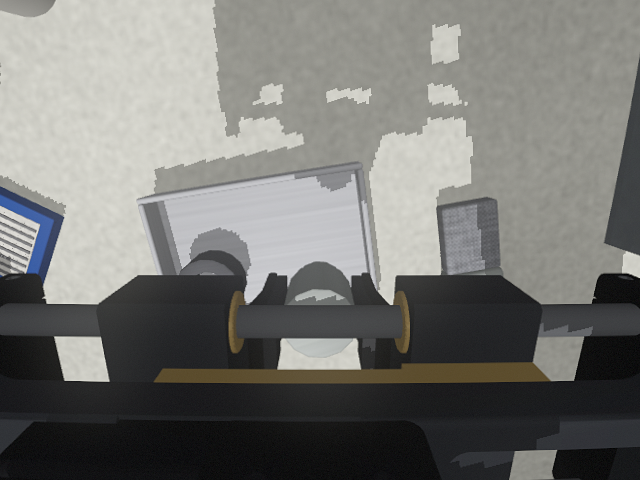

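The tray is below (rim corners (140,200) and (362,165)), and the plug hangs between the fingers over its free half, with the ring at (213,262). I shift 9 mm towards the ring for clearance from the wall, then lower.

Call:
send_rows(
  offset=[
    [0.015,-0.009,0.001],
    [0.02,0,0],
    [0.02,0,0],
    [0.015,0,0],
    [0.004,0,0],
    [0,0,0],
  ],
  rotation=[
    [0,0,0],
    [0,0,0],
    [0,0,0],
    [0,0,0],
    [0,0,0],
    [0,0,0],
  ],
  gripper=[0.02,0.02,0.02,0.02,0.02,0.02],
)

```text
time_s: 8.88
eef_pos: [500.3, 91.1, 26.8]
tool_rot: [0.705, -0.055, -0.705, -0.055]
contact_force: [0.2, -0.1, -1.5]
width: 31.4
```

Call:
send_rows(
  offset=[
    [0.001,0,0],
    [0.001,0,0],
    [0,0,0],
  ],
  rotation=[
    [0,0,0],
    [0,0,0],
    [0,0,0],
  ],
  gripper=[0.02,0.02,0.02],
)

```text
time_s: 9.25
eef_pos: [500.4, 91.2, 24.9]
tool_rot: [0.705, -0.054, -0.705, -0.055]
contact_force: [-0.3, 0.5, 0.7]
width: 30.9
```

Contact now shows in the force. I open slightly and rise.

Call:
send_rows(
  offset=[
    [0,0,0],
    [0,0,0],
    [0,0,0],
    [-0.02,0,0],
    [-0.03,0,0],
    [-0.05,0,0],
    [-0.05,0,0],
    [-0.04,0,0],
  ],
  rotation=[
    [0,0,0],
    [0,0,0],
    [0,0,0],
    [0,0,0],
    [0,0,0],
    [0,0,0],
    [0,0,0],
    [0,0,0],
  ],
  gripper=[0.043,0.043,0.043,0.043,0.043,0.043,0.043,0.04],
)

```text
time_s: 10.25
eef_pos: [500.3, 90.9, 216.5]
tool_rot: [0.705, -0.054, -0.705, -0.055]
contact_force: [0.5, 1.0, -0.3]
width: 41.1
```

```bash
python3 - <<'E'
from h import *
np.set_printoptions(precision=1,suppress=True)
p,R,s=tool();print(s['time_s'],p,s['width'],s['contact_force'],s['joint_positions'])
save(viewer.grab_frame('wrist'),'w3'); ws=viewer.camera_info('wrist')
save(viewer.grab_frame('top'),'top1');save(viewer.grab_frame('scene'),'scene1')
S=viewer.camera_info('scene');T=viewer.camera_info('top')
for n in ['plug_mid','cassette_grip','tongue','latch_edge']:
    r={c:spot_point(n,c) for c in ['scene','top']}
    print(n,[(c,np.round(d['point'],1).tolist(),round(d['conf'],2)) for c in r for d in r[c][:2]])
im=cv2.imread('pics/top1.png')[240:340,140:250]; cv2.imwrite('pics/ct.png',cv2.resize(im,(660,600),interpolation=cv2.INTER_CUBIC))
im=cv2.imread('pics/scene1.png')[160:240,390:470]; cv2.imwrite('pics/cs.png',cv2.resize(im,(600,600),interpolation=cv2.INTER_CUBIC))
E
```

```text
10.25 [500.3  90.9 216.5] 41.09475601642117 [ 0.5  1.  -0.3] [-1.2  0.   0.9  1.9 -0.   1.3 -1.9]
plug_mid [('scene', [309.3, 210.0], 0.53), ('scene', [428.0, 192.5], 0.27)]
cassette_grip [('scene', [430.6, 191.3], 0.94), ('top', [186.5, 287.6], 0.85), ('top', [200.9, 216.9], 0.74)]
tongue [('scene', [436.0, 176.0], 0.75), ('top', [169.4, 319.3], 0.72), ('top', [456.9, 303.4], 0.43)]
latch_edge [('scene', [419.2, 218.6], 0.86), ('top', [209.8, 258.0], 0.67)]
```

View pics/w3.png

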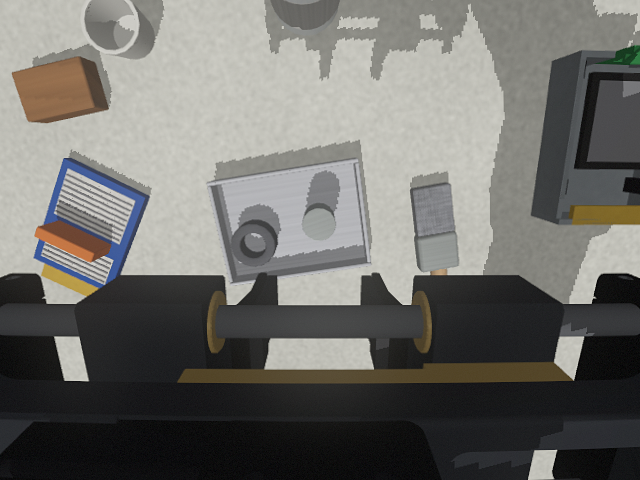

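View pics/ct.png

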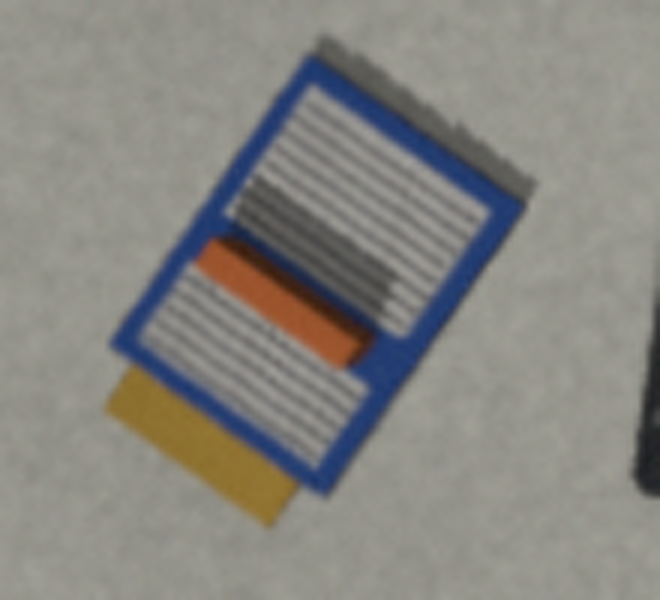

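View pics/cs.png

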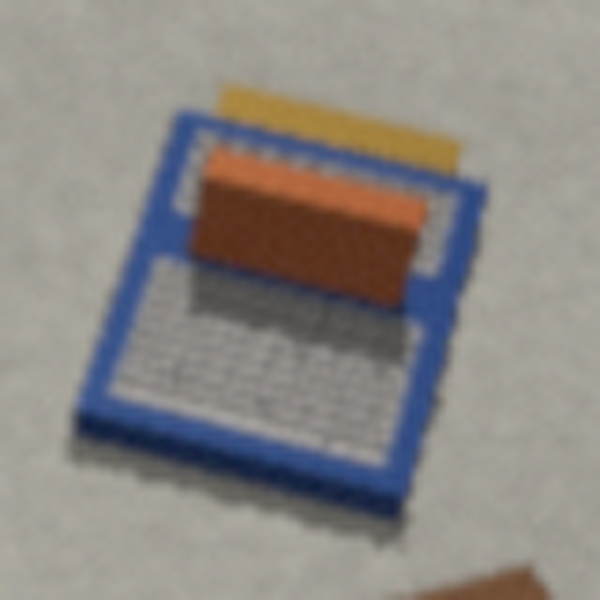

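The plug stands in the tray at (319,222), beside the ring at (254,241). Both zooms show the cassette flat on the bench. Next I fit its pose from the corners.

```bash
cat > fitc.py <<'E'
from fit import *
t=lambda u,v:(u/6+140,v/6+240); s=lambda u,v:(u/7.5+390,v/7.5+160)
Q=[(60,45,12),(60,-45,12),(-60,-45,12),(-60,45,12)]
OT=[(T,t(313,57),Q[0]),(T,t(525,203),Q[1]),(T,t(325,495),Q[2]),(T,t(112,345),Q[3])]
OS=[(S,s(85,412),Q[1]),(S,s(402,492),Q[0]),(S,s(487,185),Q[3]),(S,s(182,110),Q[2])]
for nm,o in [('all',OT+OS),('t',OT),('s',OS)]:
    q,r=fit(o,(527,338,-.65));print(nm,q,np.degrees(q[2]),'grip',E(q,(-10,0,28)));print(r.T)
    if nm=='all': qa=q
E
python3 fitc.py
```

```text
all [526.72 335.75  -0.62] -35.58596130277017 grip [518.59 341.57  28.  ]
[[-1.47 -0.48 -0.62 -1.16 -2.79 -0.54 -0.97 -1.94]
 [-1.59 -0.53 -0.1  -0.68 -0.66  0.44 -0.64 -0.81]]
t [525.32 333.87  -0.62] -35.758003821025106 grip [517.2  339.71  28.  ]
[[-0.44  0.5   0.21 -0.27]
 [-0.91  0.26  0.59 -0.1 ]]
s [528.64 338.31  -0.62] -35.59483479444212 grip [520.51 344.13  28.  ]
[[-1.25  1.06  0.54 -0.49]
 [-0.23  0.89 -0.24 -0.44]]
```

```bash
python3 - <<'E'
from h import *
plan((500,310,216),Rdown(np.radians(-35.6)))
E
```

```text
off(tool,m) [-0.0023 -0.2166  0.0334] rotvec [-1.1039e+00  1.5000e-03 -5.0000e-04] dist 219.2
```

Call:
send_rows(
  offset=[
    [0,-0.054,0.008],
    [0,-0.054,0.008],
    [0,-0.054,0.008],
    [0,-0.054,0.009],
    [0,0,0],
    [0,0,0],
    [0,0,0],
    [0,0,0],
    [0,0,0],
    [0,0,0],
    [0,0,0],
    [0,0,0],
  ],
  rotation=[
    [0,0,0],
    [0,0,0],
    [0,0,0],
    [0,0,0],
    [-0.18,0,0],
    [-0.18,0,0],
    [-0.18,0,0],
    [-0.18,0,0],
    [-0.18,0,0],
    [-0.18,0,0],
    [-0.024,0,0],
    [0,0,0],
  ],
  gripper=[0.04,0.04,0.04,0.04,0.04,0.04,0.04,0.04,0.04,0.04,0.04,0.04],
)

```text
time_s: 12.3
eef_pos: [500.6, 309.4, 214.3]
tool_rot: [-0.629, -0.322, 0.63, -0.322]
contact_force: [-0.3, 0.5, 0.3]
width: 39.8
```

```bash
python3 - <<'E'
from h import *
np.set_printoptions(precision=1,suppress=True)
p,R,s=tool();print(s['time_s'],p,s['joint_positions'],np.round(R,3))
ci=viewer.camera_info('wrist');save(viewer.grab_frame('wrist'),'w4')
import pickle
pickle.dump(ci,open('w4.pkl','wb'))
for n in ['cassette_grip','tongue','latch_edge']:
    print(n,[(np.round(d['point'],1),round(d['conf'],2)) for d in spot_point(n,'wrist')[:2]])
E
```

```text
12.3 [500.6 309.4 214.3] [-1.2  0.2  0.6  1.7 -0.1  1.3 -1.1] [[-0.   0.8 -0.6]
 [-0.  -0.6 -0.8]
 [-1.  -0.   0. ]]
cassette_grip [(array([316.9, 181.3]), 0.64)]
tongue [(array([246. , 182.6]), 0.69)]
latch_edge [(array([384.2, 178.8]), 0.87)]
```

View pics/w4.png

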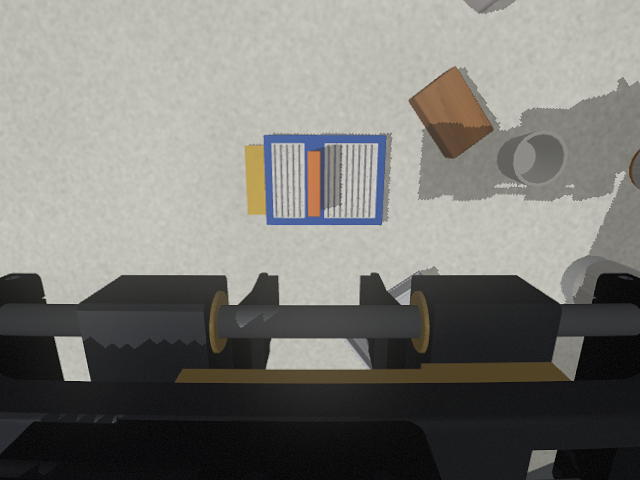

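The cassette lies square to the jaws: frame corners (265,135) to (384,224), rib at (314,183), tongue on the left at (256,180).

```bash
python3 - <<'E'
from h import *
a=cv2.imread('pics/w4.png')[125:235,240:395]; cv2.imwrite('pics/w4z.png',cv2.resize(a,(775,550),interpolation=cv2.INTER_CUBIC))
E
```

```text
(no output)
```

View pics/w4z.png

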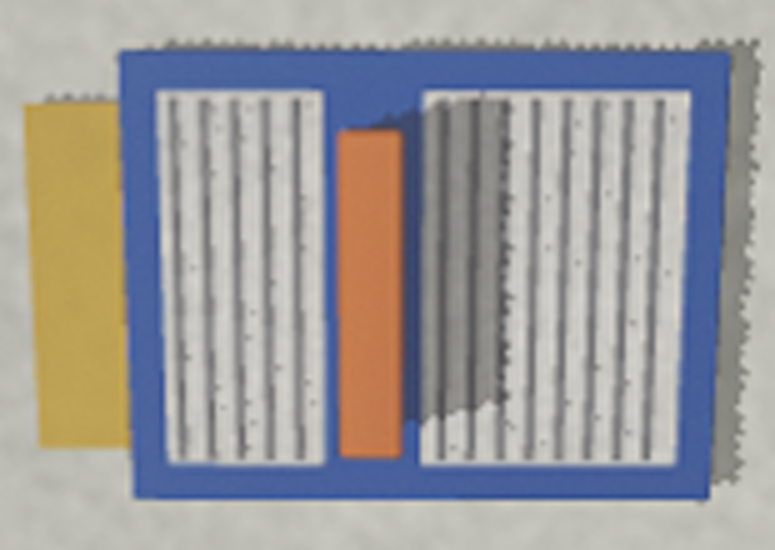

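```bash
cat > fitw.py <<'E'
from fit import *
W4=pickle.load(open('w4.pkl','rb')); z=lambda u,v:(u/5+240,v/5+125)
OW=[(W4,z(119,51),(-60,45,12)),(W4,z(731,52),(60,45,12)),(W4,z(710,499),(60,-45,12)),(W4,z(133,497),(-60,-45,12)),
(W4,z(337,129),(-16,30,44)),(W4,z(402,129),(-4,30,44)),(W4,z(402,457),(-4,-30,44)),(W4,z(340,457),(-16,-30,44))]
for o in (OW,OW[:4],OW[4:]):
    q,r=fit(o,(527,338,-.62));print(q,np.degrees(q[2]),E(q,(-10,0,28)));print(r.T)
    if o is OW: g=E(q,(-10,0,28)); psi=q[2]
print(g,np.degrees(psi))
p,R,_=tool()
for zz in (80,19):plan((g[0],g[1],zz),Rdown(psi))
E
python3 fitw.py
```

```text
[527.22 335.84  -0.63] -35.84865779897531 [519.11 341.7   28.  ]
[[-0.65  0.21  0.12 -0.26  0.03  0.44  0.2  -0.21]
 [-0.68 -0.55  0.34  0.48 -0.06 -0.03  0.29  0.26]]
[527.25 335.63  -0.63] -35.882455007947144 [519.14 341.49  28.  ]
[[-0.47  0.38  0.22 -0.14]
 [-0.56 -0.35  0.51  0.6 ]]
[527.21 336.01  -0.62] -35.651307284023495 [519.08 341.83  28.  ]
[[-0.21  0.21  0.2  -0.21]
 [-0.14 -0.16  0.16  0.18]]
[519.11 341.7   28.  ] -35.84865779897531
off(tool,m) [ 0.13 -0.   -0.04] rotvec [ 0.  0. -0.] dist 139.5
off(tool,m) [ 0.2  -0.   -0.04] rotvec [ 0.  0. -0.] dist 199.0
```

Call:
send_rows(
  offset=[
    [0.04,0,-0.01],
    [0.04,0,-0.01],
    [0.04,0,-0.01],
    [0.035,0,-0.01],
    [0.02,0,0],
    [0.0165,0,0],
    [0,0,0],
    [0,0,0],
    [0,0,0],
    [0,0,0],
    [0,0,0],
  ],
  rotation=[
    [0,0,0],
    [0,0,0],
    [0,0,0],
    [0,0,0],
    [0,0,0],
    [0,0,0],
    [0,0,0],
    [0,0,0],
    [0,0,0],
    [0,0,0],
    [0,0,0],
  ],
  gripper=[0.04,0.04,0.04,0.04,0.04,0.04,0.04,0.005,0.005,0.005,0.005],
  squeeze=40,
)

```text
time_s: 13.88
eef_pos: [523.8, 342.6, 23.6]
tool_rot: [0.629, 0.324, -0.629, 0.323]
contact_force: [-2.6, 1.6, 3.2]
width: 11.3
```

```bash
python3 - <<'E'
from h import *
p,R,s=tool();print(s['time_s'],p,s['width'],s['contact_force'],np.round(R,3))
E
```

```text
13.875 [523.83062171 342.61670383  23.58599742] 11.34374263198034 [-2.63697622  1.64824782  3.1791968 ] [[ 0.     0.813 -0.582]
 [ 0.001 -0.582 -0.813]
 [-1.    -0.    -0.001]]
```

```bash
python3 - <<'E'
from h import *
plan((540,-250,250),Rdown(np.radians(-8.8)))
E
```

```text
off(tool,m) [-0.2269  0.3577  0.4725] rotvec [-4.671e-01 -8.000e-04  2.000e-04] dist 634.6
```

Call:
send_rows(
  offset=[
    [-0.01,0,0],
    [-0.03,0,0],
    [-0.05,0,0],
    [-0.05,0,0],
    [-0.05,0,0],
    [-0.03,0,0],
    [0,0,0],
    [0,0,0],
    [0,0,0],
  ],
  rotation=[
    [0,0,0],
    [0,0,0],
    [0,0,0],
    [0,0,0],
    [0,0,0],
    [-0.16,0,0],
    [-0.16,0,0],
    [-0.151,0,0],
    [0,0,0],
  ],
  gripper=[0.005,0.005,0.005,0.005,0.005,0.005,0.005,0.005,0.005],
)

```text
time_s: 15.0
eef_pos: [524.0, 341.6, 243.4]
tool_rot: [-0.536, -0.461, 0.536, -0.461]
contact_force: [-0.1, -0.7, -2.0]
width: 12.0
```

```bash
python3 - <<'E'
from h import *
p,R,s=tool();print(s['time_s'],p,s['width'],s['contact_force'],np.round(R,3))
save(viewer.grab_frame('wrist'),'w5')
plan((540,-250,250),Rdown(np.radians(-8.8)))
E
```

```text
15.0 [523.95170768 341.58740266 243.37159407] 11.987745458671526 [-0.07905256 -0.65135798 -2.03751272] [[ 0.     0.989 -0.151]
 [-0.    -0.151 -0.989]
 [-1.     0.     0.   ]]
off(tool,m) [-0.0067  0.1065  0.5822] rotvec [-0.0003  0.0001 -0.    ] dist 591.9
```

View pics/w5.png

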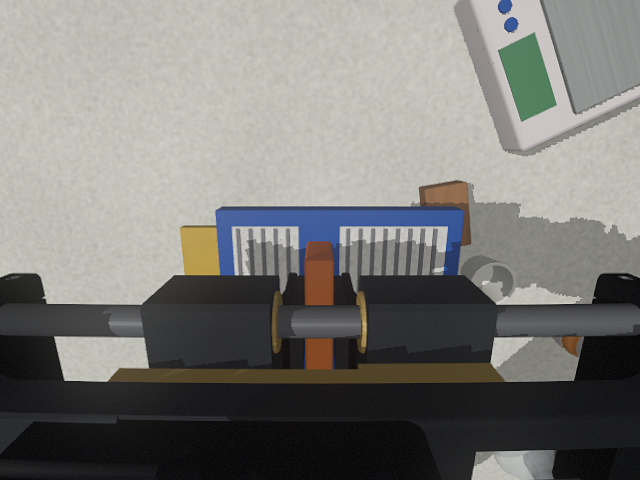

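The cassette is held; its frame's far edge runs from (217,208) to (463,208), level in the picture. Next I fit its pose in the hand.

```bash
cat > hand.py <<'E'
from h import *
from scipy.optimize import least_squares
np.set_printoptions(precision=4,suppress=True)
a=cv2.imread('pics/w5.png')[195:275,170:480]; cv2.imwrite('pics/w5z.png',cv2.resize(a,(775,200),interpolation=cv2.INTER_CUBIC))
p,R,s=tool();ci=viewer.camera_info('wrist')
obs=[((217,208),(-60,45,12)),((463,208),(60,45,12)),((181,227),(-80,35,6)),((306,241),(-16,30,44)),((332,241),(-4,30,44))]
B=np.c_[[0,1,0],[0,0,-1],[-1,0,0]].astype(float) # cassette axes in tool (cols x,y,z)
def pt(q,P): # q: cassette origin in tool + yaw about tool x + pitch about tool z
    M=Ro.from_rotvec([q[3],0,0]).as_matrix()@B
    return p+R@(np.array(q[:3])+M@np.array(P,float))
f=lambda q:np.concatenate([proj(ci,pt(q,P))-np.array(o) for o,P in obs]+[[0.5*(q[1]-10),.3*(q[0]-23.6)]])
r=least_squares(f,[23.6,10,3.5,0]);print(r.x);print(f(r.x))
E
python3 hand.py
```

```text
[29.8078 10.8762  0.5566 -0.0164]
[ 0.1233 -4.9026 -2.7891 -8.5104  2.7501 -5.8644 -1.4921  8.2239  1.4449
  7.7942  0.4381  1.8624]
```

View pics/w5z.png

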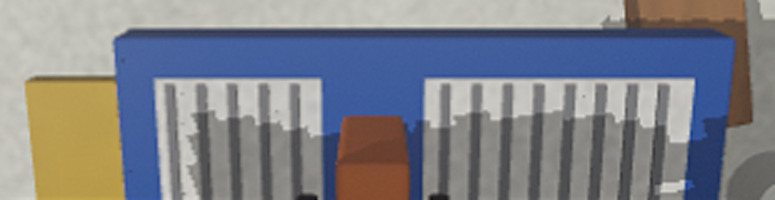

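```bash
sed -i 's/^obs=.*/obs=[((216,210.2),(-60,45,12)),((463.6,210.2),(60,45,12)),((220.8,207),(-60,45,0)),((460,207),(60,45,0)),((180.8,227),(-80,35,6)),((304.8,260.2),(-16,30,44)),((334,260.2),(-4,30,44)),((308,241.4),(-16,30,12)),((330.8,241.4),(-4,30,12))]/' hand.py; python3 hand.py
```

```text
[23.5191 10.7236  3.9586  0.001 ]
[-0.8888 -0.1718  2.0539  0.4101  0.9662 -1.0607 -3.7465 -0.5077 -0.3937
  0.6105  0.0916  0.9418  0.9059  0.9948 -0.648  -0.8711  1.1682 -0.8256
  0.3618 -0.0243]
```

The fit confirms the hand pose: the origin lies at tool (23.5, 10.5, 3.9) with no yaw error. I move to a viewing place near the bay.

Call:
send_rows(
  offset=[
    [0,0.009,0.045],
    [0,0.0098,0.0537],
    [0,0.0098,0.0537],
    [0,0.0098,0.0537],
    [0,0.0098,0.0537],
    [0,0.0098,0.0537],
    [0,0.0098,0.0537],
    [0,0.0098,0.0537],
    [0,0.0098,0.0537],
    [0,0.0098,0.0537],
    [0,0.0098,0.0537],
    [0,0,0],
  ],
  rotation=[
    [0,0,0],
    [0,0,0],
    [0,0,0],
    [0,0,0],
    [0,0,0],
    [0,0,0],
    [0,0,0],
    [0,0,0],
    [0,0,0],
    [0,0,0],
    [0,0,0],
    [0,0,0],
  ],
  gripper=[0.005,0.005,0.005,0.005,0.005,0.005,0.005,0.005,0.005,0.005,0.005,0.005],
)

```text
time_s: 16.55
eef_pos: [540.7, -255.2, 243.3]
tool_rot: [-0.538, -0.457, 0.54, -0.459]
contact_force: [-0.4, 0.5, -1.1]
width: 11.7
```

```bash
python3 - <<'E'
from h import *
import pickle
p,R,s=tool();print(s['time_s'],p,s['width'],s['contact_force'],np.round(R,3))
pickle.dump(viewer.camera_info('wrist'),open('w6.pkl','wb'))
save(viewer.grab_frame('wrist'),'w6')
E
```

```text
16.55 [ 540.72296641 -255.21779998  243.34280873] 11.718155877821735 [-0.39896246  0.52935998 -1.12132468] [[-0.001  0.987 -0.161]
 [-0.003 -0.161 -0.987]
 [-1.    -0.     0.003]]
```

View pics/w6.png

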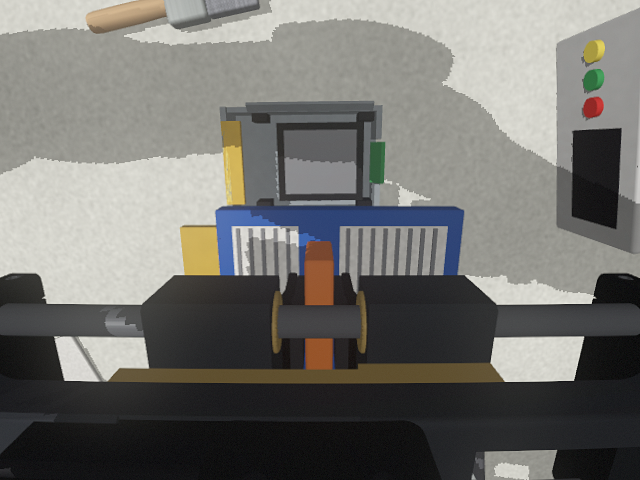

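The bay is in full view above the cassette: lip at (233,163), seal frame from (278,123) to (363,200), catch at (377,162). I zoom in.

```bash
python3 - <<'E'
from h import *
a=cv2.imread('pics/w6.png')[92:212,205:400]; cv2.imwrite('pics/w6z.png',cv2.resize(a,(780,480),interpolation=cv2.INTER_CUBIC))
E
```

```text
(no output)
```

View pics/w6z.png

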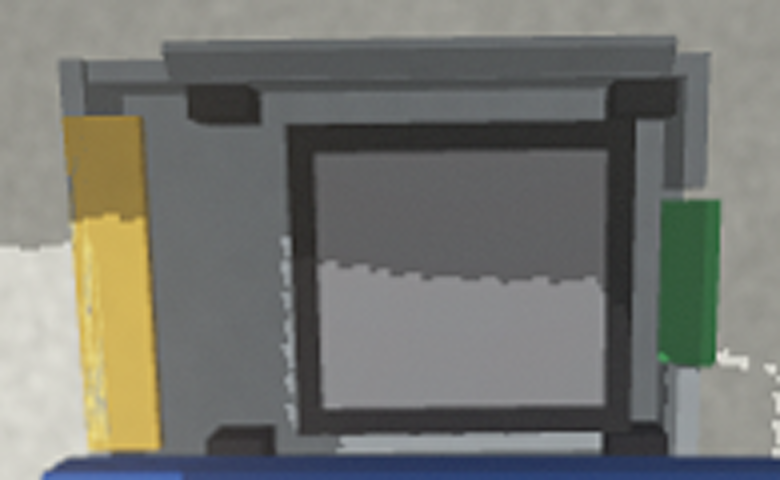

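```bash
cat > fit6.py <<'E'
from fit import *
W6=pickle.load(open('w6.pkl','rb')); z=lambda u,v:(u/4+205,v/4+92)
OW=[(W6,z(288,126),(-35,38,40)),(W6,z(634,119),(50,38,40)),(W6,z(630,430),(50,-38,40)),(W6,z(300,434),(-35,-38,40)),(W6,z(144,116),(-69,40,47)),(W6,z(160,450),(-69,-40,47))]
for o in (OW,OW[:4],OW+O[:4]):
    q,r=fit(o);print(q,np.degrees(q[2]));print(r.T)
E
python3 fit6.py
```

```text
[ 544.58 -200.53   -0.15] -8.476857464794511
[[-0.41  0.94  0.52 -0.27 -1.12  0.27]
 [-0.55  0.04  0.36  0.42 -0.09 -0.06]]
[ 544.38 -200.48   -0.15] -8.312805464870648
[[-0.72  0.62  0.43 -0.35]
 [-0.45 -0.13  0.21  0.51]]
[ 544.23 -200.48   -0.15] -8.48726678671863
[[-0.76  0.58  0.17 -0.61 -1.48 -0.08 -1.12  0.94  0.54 -0.43]
 [-0.55  0.05  0.38  0.42 -0.09 -0.07 -0.26 -0.49 -0.67 -0.3 ]]
```

```bash
cat > ins.py <<'E'
from h import *
EX=np.array([544.3,-200.5,0]);YAW=np.radians(-8.6)
RE=Ro.from_rotvec([0,0,YAW]).as_matrix()
B=np.c_[[0,1,0],[0,0,-1],[-1,0,0]].astype(float)
H=np.array([23.6,10.2,3.9])
def pose(xt,zt,th,yo=0.):
    Rc=Ro.from_rotvec([0,-th,0]).as_matrix()
    o=np.array([xt,yo,zt])-Rc@np.array([-80,0,0.])
    Rt=RE@Rc@B.T
    return EX+RE@o-Rt@H, Rt
def chain(L):
    p,R,s=tool()
    for q in L:
        P,Q=pose(*q); d=R.T@(P-p); rv=Ro.from_matrix(R.T@Q).as_rotvec()
        print(q,'->',np.round(d/1000,4).tolist(),np.round(rv,4).tolist(),'TCP',np.round(P,1).tolist()); p,R=P,Q
def where():
    p,R,s=tool(); Rc=RE.T@R@B; o=RE.T@(p+R@H-EX)
    t=o+Rc@np.array([-80,0,0.]);l=o+Rc@np.array([60,0,12.])
    print('t',round(s['time_s'],2),'tongue bottom',np.round(t,2),'latch',np.round(l,2),'tilt',round(float(-np.arctan2(Rc[2,0],Rc[0,0])),4)*-1,'side tilt',round(float(Rc[2,1]),4),'yaw',round(float(Rc[1,0]),4),'F',np.round(s['contact_force'],1),'w',round(s['width'],1))
E
python3 - <<'E'
from ins import *
where()
chain([(-55,110,.36),(-62,32,.36),(-78.5,26,.36),(-78.5,31,.2)])
E
```

```text
t 16.6 tongue bottom [-64.78 -54.81 219.51] latch [ 75.22 -55.91 231.44] tilt -0.0005 side tilt -0.0014 yaw -0.008 F [-0.   0.1 -1.8] w 11.6
(-55, 110, 0.36) -> [0.0863, -0.0034, -0.0554] [-0.0077, 0.0028, 0.3605] TCP [546.9, -196.9, 156.7]
(-62, 32, 0.36) -> [0.0705, -0.034, 0.0] [0.0, 0.0, 0.0] TCP [540.0, -195.9, 78.7]
(-78.5, 26, 0.36) -> [-0.0002, -0.0176, 0.0] [0.0, 0.0, 0.0] TCP [523.6, -193.4, 72.7]
(-78.5, 31, 0.2) -> [0.0067, 0.0046, -0.0] [-0.0, 0.0, -0.16] TCP [530.3, -194.4, 68.0]
```

Call:
send_rows(
  offset=[
    [0.029,-0.001,-0.0185],
    [0.029,-0.001,-0.0185],
    [0.0283,-0.0014,-0.0184],
    [0,0,0],
    [0,0,0],
    [0,0,0],
    [0,0,0],
  ],
  rotation=[
    [-0.0077,0,0],
    [0,0,0],
    [0,0.0028,0],
    [0,0,0.12],
    [0,0,0.12],
    [0,0,0.12],
    [0,0,0],
  ],
  gripper=[0.005,0.005,0.005,0.005,0.005,0.005,0.005],
)

```text
time_s: 17.48
eef_pos: [545.7, -191.6, 156.2]
tool_rot: [0.611, 0.362, -0.441, 0.549]
contact_force: [-0.1, 0.7, -2.5]
width: 11.6
```

```bash
python3 - <<'E'
from ins import *
where()
save(viewer.grab_frame('scene'),'scene2');save(viewer.grab_frame('wrist'),'w7')
im=cv2.imread('pics/scene2.png')[150:320,60:260]; cv2.imwrite('pics/s2z.png',cv2.resize(im,(700,595),interpolation=cv2.INTER_CUBIC))
chain([(-62,32,.36),(-78.5,26,.36)])
E
```

```text
t 17.48 tongue bottom [-57.     4.97 109.5 ] latch [ 69.86   5.55 169.93] tilt 0.359 side tilt 0.008 yaw 0.005 F [-0.1  0.7 -2.5] w 11.6
(-62, 32, 0.36) -> [0.0711, -0.0347, 0.0048] [0.0068, -0.0074, 0.0009] TCP [540.0, -195.9, 78.7]
(-78.5, 26, 0.36) -> [-0.0002, -0.0176, 0.0] [0.0, 0.0, 0.0] TCP [523.6, -193.4, 72.7]
```

View pics/s2z.png

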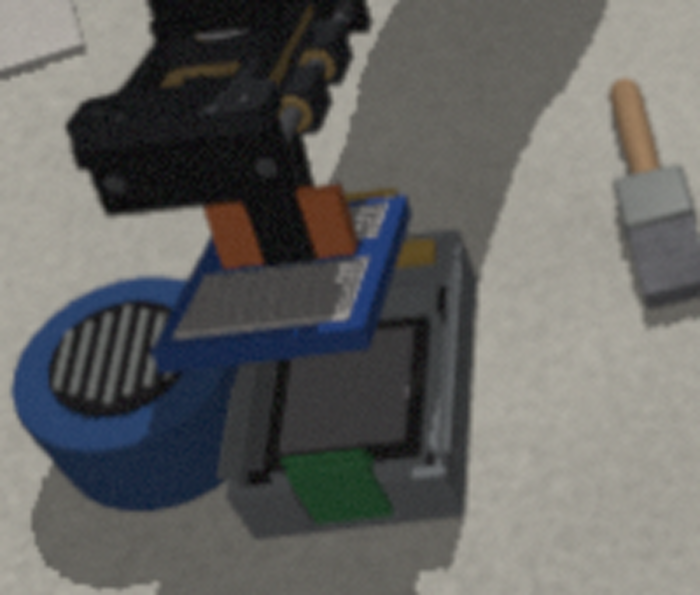

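View pics/w7.png

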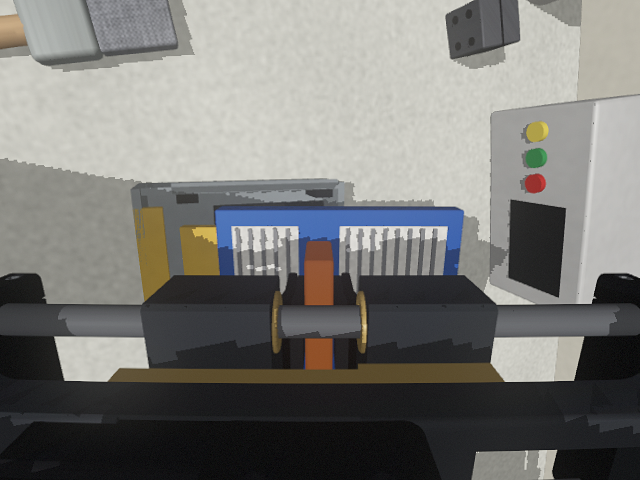

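The cassette hangs tilted over the bay with its tongue end down, between the lip (150,250 in the wrist view) and the catch. A 5 mm sideways error remains, which the next move corrects.

```bash
python3 - <<'E'
from ins import *
where();chain([(-62,58,.36)])
E
```

```text
t 17.57 tongue bottom [-54.58   4.2  110.81] latch [ 72.28   5.06 171.24] tilt 0.3591 side tilt 0.0046 yaw 0.0068 F [ 0.7  0.2 -1.4] w 11.8
(-62, 58, 0.36) -> [0.0468, -0.0255, 0.0047] [0.0068, -0.0074, 0.0009] TCP [540.0, -195.9, 104.7]
```

Call:
send_rows(
  offset=[
    [0.0235,-0.0125,0.0024],
    [0.0235,-0.0125,0.0023],
    [0,0,0],
    [0,0,0],
  ],
  rotation=[
    [0.006,-0.006,0],
    [0,0,0],
    [0,0,0],
    [0,0,0],
  ],
  gripper=[0.005,0.005,0.005,0.005],
)

```text
time_s: 18.08
eef_pos: [541.1, -198.1, 105.0]
tool_rot: [0.609, 0.357, -0.445, 0.55]
contact_force: [0.4, -0.6, -1.7]
width: 11.8
```

```bash
python3 - <<'E'
from ins import *
where();where();chain([(-62,32,.36),(-78.5,26,.36)])
E
```

```text
t 18.07 tongue bottom [-60.57  -2.07  58.3 ] latch [ 66.23  -1.96 118.84] tilt 0.36 side tilt -0.0021 yaw 0.0006 F [ 0.4 -0.6 -1.7] w 11.8
t 18.07 tongue bottom [-60.57  -2.07  58.3 ] latch [ 66.23  -1.96 118.84] tilt 0.36 side tilt -0.0021 yaw 0.0006 F [ 0.4 -0.6 -1.7] w 11.8
(-62, 32, 0.36) -> [0.0241, -0.0106, -0.002] [0.0006, 0.002, 0.0] TCP [540.0, -195.9, 78.7]
(-78.5, 26, 0.36) -> [-0.0002, -0.0176, 0.0] [0.0, 0.0, 0.0] TCP [523.6, -193.4, 72.7]
```

Call:
send_rows(
  offset=[
    [0.008,-0.0035,-0.002],
    [0.008,-0.0035,0],
    [0.008,-0.0035,0],
    [0,0,0],
    [0,0,0],
  ],
  rotation=[
    [0,0.002,0],
    [0,0,0],
    [0,0,0],
    [0,0,0],
    [0,0,0],
  ],
  gripper=[0.005,0.005,0.005,0.005,0.005],
)

```text
time_s: 18.7
eef_pos: [539.0, -195.6, 78.0]
tool_rot: [0.61, 0.358, -0.444, 0.549]
contact_force: [0.4, -0.1, -2.0]
width: 11.7
```

```bash
python3 - <<'E'
from ins import *
where();chain([(-78.5,26,.36)])
save(viewer.grab_frame('wrist'),'w8');save(viewer.grab_frame('scene'),'scene3');where()
im=cv2.imread('pics/scene3.png')[180:320,80:230]; cv2.imwrite('pics/s3z.png',cv2.resize(im,(640,597),interpolation=cv2.INTER_CUBIC))
E
```

```text
t 18.7 tongue bottom [-63.02   0.15  31.3 ] latch [63.77  0.15 91.86] tilt 0.3602 side tilt 0.0011 yaw 0.0001 F [ 0.4 -0.1 -2. ] w 11.7
(-78.5, 26, 0.36) -> [-0.0005, -0.0164, 0.0001] [0.0001, -0.0012, -0.0002] TCP [523.6, -193.4, 72.7]
t 18.8 tongue bottom [-62.85   0.25  31.47] latch [63.91  0.26 92.1 ] tilt 0.3606 side tilt 0.0013 yaw 0.0002 F [ 1.   0.1 -1.6] w 11.8
```

View pics/w8.png

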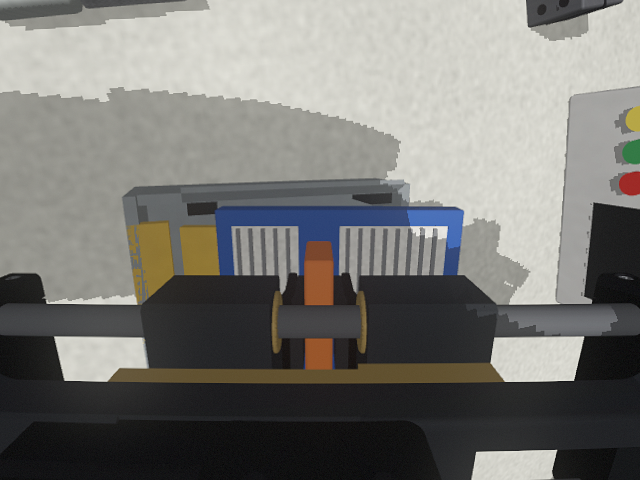

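View pics/s3z.png

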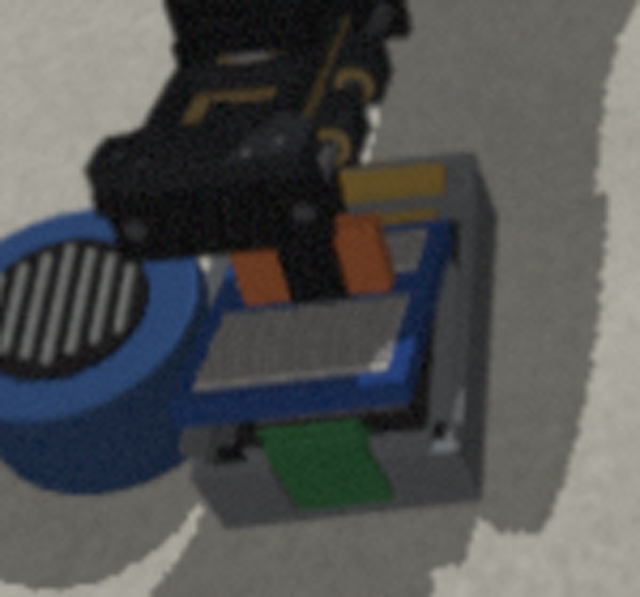

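The tongue (200,250) sits just inside the lip (155,250) in the wrist view, laterally matched, with no contact force. Next comes the slide under the lip.

Call:
send_rows(
  offset=[
    [0,-0.005,0],
    [0,-0.005,0],
    [0,-0.0055,0],
    [0,0,0],
    [0,0,0],
  ],
  rotation=[
    [0,0,0],
    [0,0,0],
    [0,0,0],
    [0,0,0],
    [0,0,0],
  ],
  gripper=[0.005,0.005,0.005,0.005,0.005],
)

```text
time_s: 19.42
eef_pos: [524.7, -193.3, 72.5]
tool_rot: [0.61, 0.358, -0.444, 0.55]
contact_force: [0.8, -0.2, -1.1]
width: 11.4
```

```bash
python3 - <<'E'
from ins import *
where();chain([(-78.5,28,.28),(-78.5,30.5,.2)])
save(viewer.grab_frame('wrist'),'w9');save(viewer.grab_frame('top'),'top2')
im=cv2.imread('pics/top2.png')[220:330,410:520]; cv2.imwrite('pics/t2z.png',cv2.resize(im,(590,590),interpolation=cv2.INTER_CUBIC))
E
```

```text
t 19.43 tongue bottom [-77.49   0.34  25.81] latch [49.29  0.37 86.41] tilt 0.3603 side tilt 0.0013 yaw 0.0004 F [ 0.8 -0.2 -1.1] w 11.4
(-78.5, 28, 0.28) -> [0.0033, 0.0015, 0.0003] [0.0004, -0.0015, -0.0803] TCP [527.1, -194.0, 70.0]
(-78.5, 30.5, 0.2) -> [0.0033, 0.0024, -0.0] [0.0, 0.0, -0.08] TCP [530.3, -194.4, 67.5]
```

View pics/w9.png

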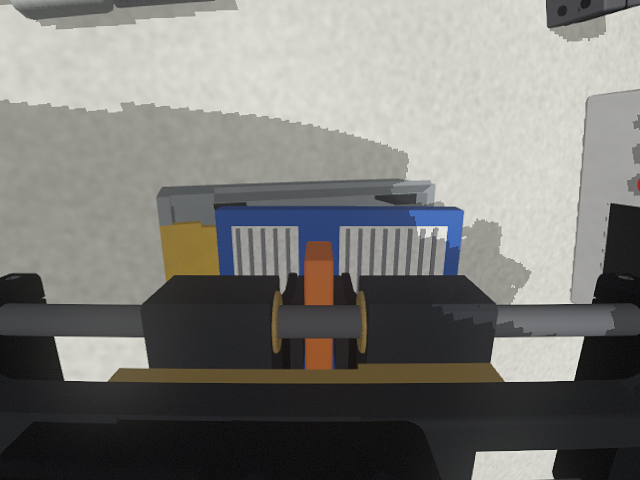

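View pics/t2z.png

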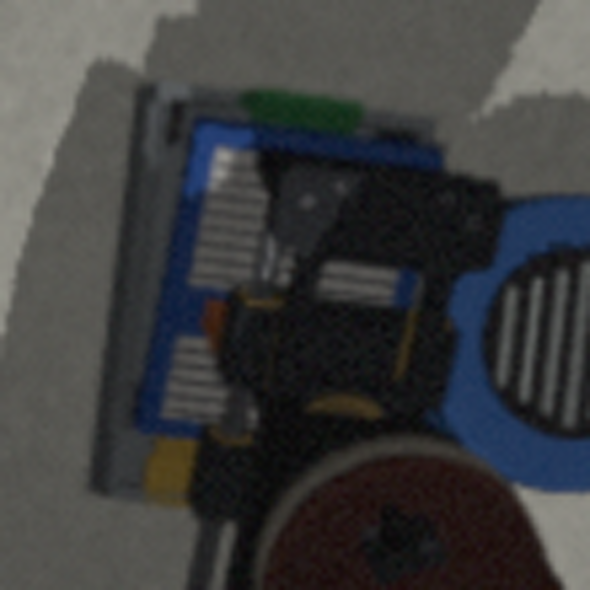

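The lip (190,250) now covers the tongue right up to near the frame, so it is hooked with no force. I swing down to about 0.2 rad.

Call:
send_rows(
  offset=[
    [0.0033,0.001,0],
    [0.0033,0.0024,0],
    [0,0,0],
    [0,0,0],
  ],
  rotation=[
    [0,0,-0.08],
    [0,0,-0.08],
    [0,0,0],
    [0,0,0],
  ],
  gripper=[0.005,0.005,0.005,0.005],
)

```text
time_s: 20.02
eef_pos: [530.2, -194.4, 67.4]
tool_rot: [0.58, 0.405, -0.486, 0.513]
contact_force: [0.9, 1.3, 3.5]
width: 11.7
```

```bash
python3 - <<'E'
from ins import *
where();chain([(-79,31.5,.17)])
E
```

```text
t 20.02 tongue bottom [-78.5    0.    30.19] latch [5.622e+01 3.000e-02 7.012e+01] tilt 0.2026 side tilt 0.0007 yaw 0.0003 F [0.9 1.3 3.5] w 11.7
(-79, 31.5, 0.17) -> [0.0009, 0.0005, 0.0] [0.0003, -0.0008, -0.0326] TCP [530.8, -194.5, 66.6]
```

Contact with the seal is about 5 N. I let go, retreat along the tool axis and turn upright.

Call:
send_rows(
  offset=[
    [0,0,0],
    [0,0,0],
    [0,0,0],
    [-0.02,0,0],
    [-0.03,0,0],
    [-0.03,0,0],
    [0,0,0],
    [0,0,0],
  ],
  rotation=[
    [0,0,0],
    [0,0,0],
    [0,0,0],
    [0,0,0],
    [0,0,0],
    [0,0,0],
    [0,0,-0.1],
    [0,0,-0.1026],
  ],
  gripper=[0.03,0.03,0.03,0.03,0.03,0.0,0.0,0.0],
)

```text
time_s: 21.02
eef_pos: [514.7, -190.9, 147.0]
tool_rot: [0.536, 0.463, -0.535, 0.46]
contact_force: [0.2, -0.8, 0.2]
width: 7.7
```

```bash
cat >> ins.py <<'E'
def press(x,y,tipz):
    p,R,s=tool(); P=EX+RE@np.array([x,y,tipz+8.]); Q=RE@B.T
    d=R.T@(P-p);rv=Ro.from_matrix(R.T@Q).as_rotvec()
    print('tip now (ext)',np.round(RE.T@(p+R@np.array([8,0,0])-EX),1),'move',np.round(d/1000,4).tolist(),'rot',np.round(rv,4).tolist(),'F',np.round(s['contact_force'],1),'t',round(s['time_s'],2),'w',round(s['width'],1))
E
python3 - <<'E'
from ins import *
press(32,0,70)
save(viewer.grab_frame('wrist'),'w10');save(viewer.grab_frame('scene'),'scene4')
im=cv2.imread('pics/scene4.png')[180:320,80:230]; cv2.imwrite('pics/s4z.png',cv2.resize(im,(640,597),interpolation=cv2.INTER_CUBIC))
E
```

```text
tip now (ext) [-30.7   5.1 139. ] move [0.0689, 0.0628, 0.0055] rot [0.0019, -0.0046, 0.002] F [ 0.2 -0.8  0.2] t 21.02 w 7.7
```

View pics/w10.png

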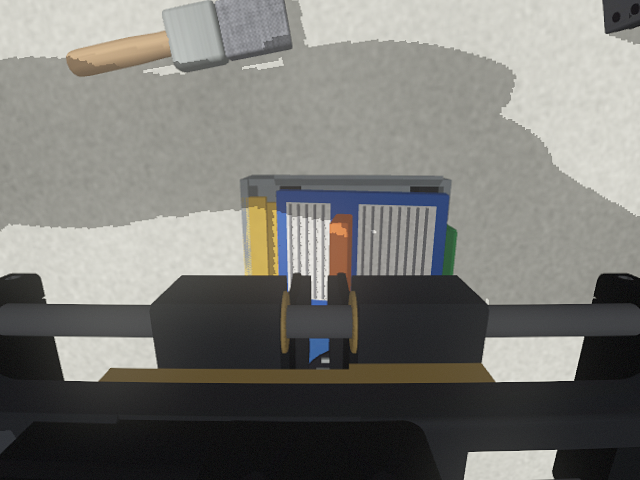

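View pics/s4z.png

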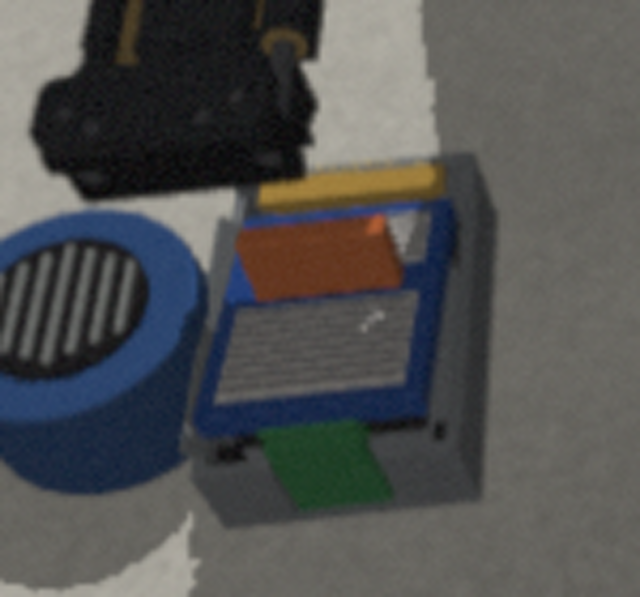

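The cassette rests tilted, tongue under the lip and its other edge on the catch slope. I move over the press point, 32 mm towards the catch.

Call:
send_rows(
  offset=[
    [0,0.03,0.003],
    [0,0.0325,0.0025],
    [0.03,0,0],
    [0.03,0,0],
    [0,0,0],
  ],
  rotation=[
    [0,0,0],
    [0,-0.004,0.002],
    [0,0,0],
    [0,0,0],
    [0,0,0],
  ],
  gripper=[0.0,0.0,0.0,0.0,0.0],
)

```text
time_s: 21.75
eef_pos: [573.0, -206.7, 83.8]
tool_rot: [-0.535, -0.461, 0.538, -0.461]
contact_force: [0.3, -0.5, 1.0]
width: 0.6
```

```bash
python3 -c "
from ins import *
press(32,0,46)"
```

```text
tip now (ext) [29.2 -1.8 75.8] move [0.0297, 0.0028, -0.0019] rot [-0.0005, 0.0033, 0.003] F [ 0.3 -0.5  1. ] t 21.75 w 0.6
```

Call:
send_rows(
  offset=[
    [0.006,0.003,-0.002],
    [0.006,0,0],
    [0.004,0,0],
    [0.003,0,0],
    [0.003,0,0],
    [0,0,0],
  ],
  rotation=[
    [0,0,0],
    [0,0,0],
    [0,0,0],
    [0,0,0],
    [0,0,0],
    [0,0,0],
  ],
  gripper=[0.0,0.0,0.0,0.0,0.0,0.0],
)

```text
time_s: 22.5
eef_pos: [578.2, -205.3, 63.2]
tool_rot: [-0.535, -0.461, 0.537, -0.462]
contact_force: [0.2, 0.2, 0.9]
width: 0.1
```

```bash
python3 -c "
from ins import *
press(32,0,45)"
```

```text
tip now (ext) [34.2  0.3 55.2] move [0.0102, -0.0022, 0.0003] rot [0.0007, 0.003, 0.0007] F [0.2 0.2 0.9] t 22.5 w 0.1
```

Call:
send_rows(
  offset=[
    [0.002,0,0],
    [0.002,0,0],
    [0.002,0,0],
    [0,0,0],
  ],
  rotation=[
    [0,0,0],
    [0,0,0],
    [0,0,0],
    [0,0,0],
  ],
  gripper=[0.0,0.0,0.0,0.0],
)

```text
time_s: 23.0
eef_pos: [578.1, -205.3, 57.2]
tool_rot: [-0.535, -0.461, 0.537, -0.462]
contact_force: [1.5, -0.4, 2.3]
width: 0.4
```

```bash
python3 -c "
from ins import *
press(32,0,45)"
```

```text
tip now (ext) [34.1  0.3 49.2] move [0.0042, -0.0021, 0.0003] rot [0.0007, 0.0029, 0.001] F [ 1.5 -0.4  2.3] t 23.0 w 0.4
```

Call:
send_rows(
  offset=[
    [0.002,0,0],
    [0.002,0,0],
    [0,0,0],
  ],
  rotation=[
    [0,0,0],
    [0,0,0],
    [0,0,0],
  ],
  gripper=[0.0,0.0,0.0],
)

```text
time_s: 23.38
eef_pos: [578.2, -205.3, 53.3]
tool_rot: [-0.535, -0.461, 0.537, -0.462]
contact_force: [1.0, -0.2, 5.5]
width: 0.5
```

```bash
python3 -c "
from ins import *
press(32,0,45)
save(viewer.grab_frame('scene'),'scene5')
im=cv2.imread('pics/scene5.png')[180:320,80:230]; cv2.imwrite('pics/s5z.png',cv2.resize(im,(640,597),interpolation=cv2.INTER_CUBIC))"
```

```text
tip now (ext) [34.2  0.3 45.3] move [0.0003, -0.0022, 0.0003] rot [0.0007, 0.0028, 0.0006] F [ 1.  -0.2  5.5] t 23.38 w 0.5
```

View pics/s5z.png

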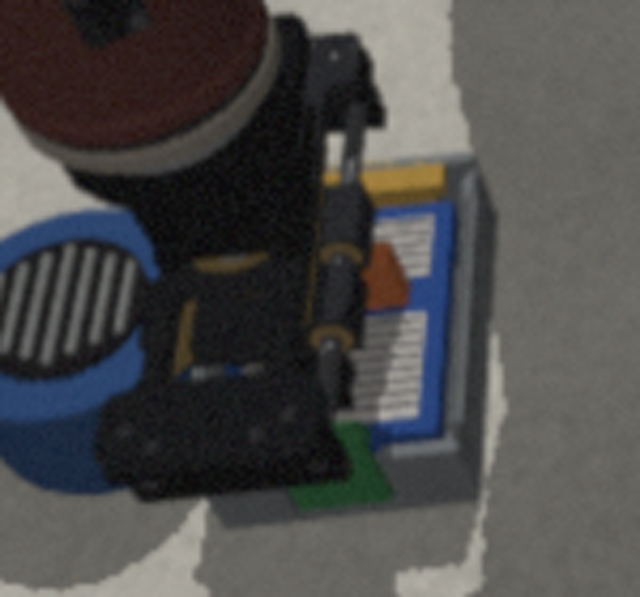

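The cassette is almost level now. I keep pressing while watching the force.

Call:
send_rows(
  offset=[
    [0.0015,0,0],
    [0.0015,0,0],
    [0,0,0],
  ],
  rotation=[
    [0,0,0],
    [0,0,0],
    [0,0,0],
  ],
  gripper=[0.0,0.0,0.0],
)

```text
time_s: 23.8
eef_pos: [578.2, -205.4, 52.3]
tool_rot: [-0.536, -0.461, 0.536, -0.461]
contact_force: [-7.1, 4.2, 27.9]
width: 0.0
```

The force rose abruptly at tip height 44.3 mm, which fits the 32 mm stops. I lift and inspect.

Call:
send_rows(
  offset=[
    [-0.005,0,0],
    [-0.02,0,0],
    [-0.05,0,0],
    [-0.05,0,0],
    [-0.03,-0.05,0.03],
    [0,-0.01,0.03],
    [0,0,0],
  ],
  rotation=[
    [0,0,0],
    [0,0,0],
    [0,0,0],
    [0,0,0],
    [0,0,0],
    [0,0,0],
    [0,0,0],
  ],
  gripper=[0.0,0.0,0.0,0.0,0.0,0.0,0.0],
)

```text
time_s: 24.68
eef_pos: [510.6, -256.6, 205.3]
tool_rot: [-0.536, -0.46, 0.537, -0.461]
contact_force: [-0.2, 0.4, -0.5]
width: 0.6
```

```bash
python3 -c "
from ins import *
import pickle
press(32,0,45)
pickle.dump(viewer.camera_info('wrist'),open('w11.pkl','wb'))
save(viewer.grab_frame('wrist'),'w11');save(viewer.grab_frame('scene'),'scene6');save(viewer.grab_frame('top'),'top3')
im=cv2.imread('pics/scene6.png')[190:310,90:220]; cv2.imwrite('pics/s6z.png',cv2.resize(im,(650,600),interpolation=cv2.INTER_CUBIC))"
```

```text
tip now (ext) [-24.9 -60.5 197.3] move [0.1521, 0.0567, -0.061] rot [-0.0037, 0.0022, -0.0001] F [-0.2  0.4 -0.5] t 24.68 w 0.6
```

View pics/s6z.png

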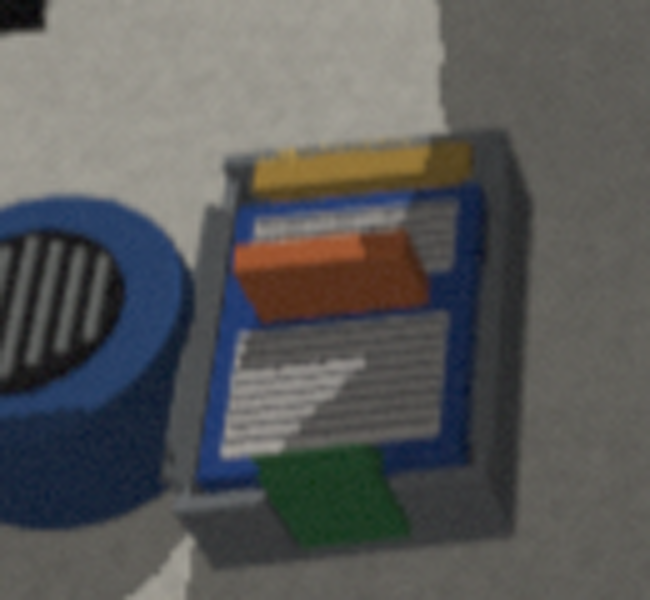

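View pics/w11.png

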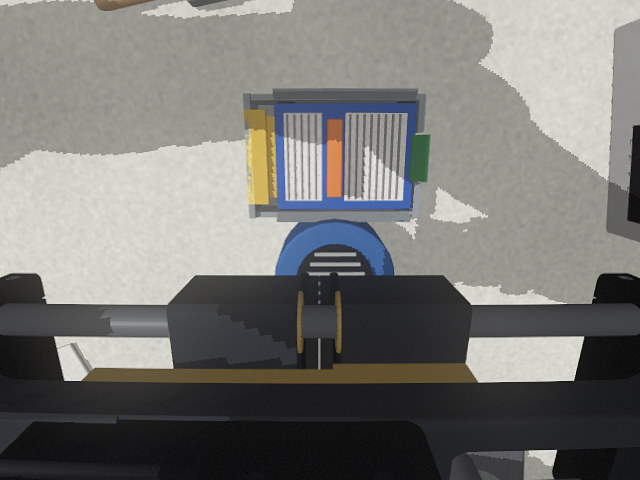

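The cassette appears level, with the green catch (420,158) over its edge and the lip (258,158) over the tongue. I zoom to measure it.

```bash
python3 - <<'E'
from h import *
a=cv2.imread('pics/w11.png')[80:230,235:440]; cv2.imwrite('pics/w11z.png',cv2.resize(a,(800,585),interpolation=cv2.INTER_CUBIC))
E
```

```text
(no output)
```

View pics/w11z.png

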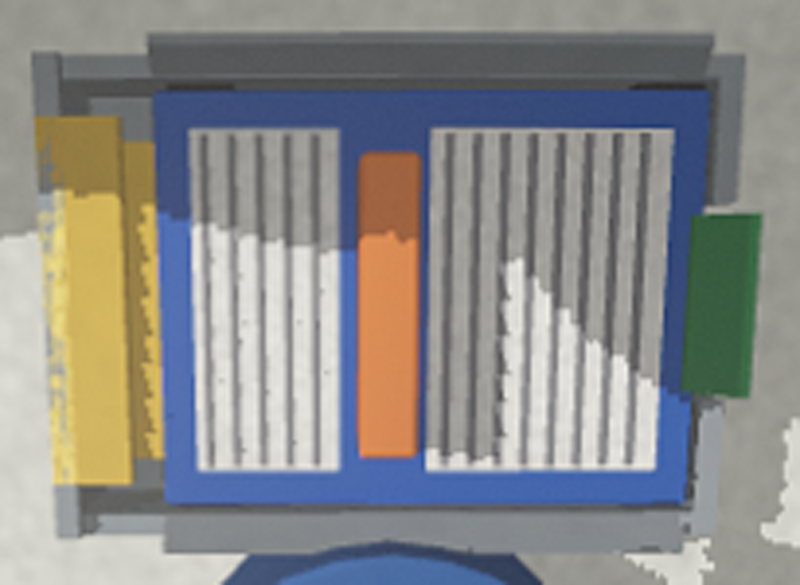

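```bash
cat > fin.py <<'E'
from fit import *
W=pickle.load(open('w11.pkl','rb')); k=800/205; z=lambda u,v:np.array((u/k+235,v/k*(585/585)+80))
EXq=(544.3,-200.5,np.radians(-8.6))
C=[((153,91),(-60,45,12)),((711,92),(60,45,12)),((684,505),(60,-45,12)),((165,503),(-60,-45,12)),((359,153),(-16,30,44)),((421,153),(-4,30,44)),((417,457),(-4,-30,44)),((359,457),(-16,-30,44))]
L=[((120,117),(-69,40,47)),((132,484),(-69,-40,47)),]
for o,P in L: print('lip resid px',proj(W,E(EXq,P))-z(*o))
def pt(q,P):
    v=Ro.from_euler('ZY',[q[3],q[4]]).as_matrix()@np.array(P,float)+np.array(q[:3]); return E(EXq,v)
f=lambda q:np.concatenate([proj(W,pt(q,P))-z(*o) for o,P in C])
r=least_squares(f,[0,0,34,0,0]);print('cassette in ext x,y,z,yaw,pitch',r.x);print(f(r.x).reshape(-1,2).T)
for nm,P in [('tongue',(-80,0,3)),('latch',(60,0,12))]:
    v=Ro.from_euler('ZY',[r.x[3],r.x[4]]).as_matrix()@np.array(P,float)+r.x[:3];print(nm,v)
for th in (0,.15):
  for P in [(55.5,19,47),(55.5,19,50),(63,19,66),(63,-19,66),(55.5,-19,47)]:
    Q=np.array(P,float); dz=Q[2]-10; Q[0]+=th*dz
    u=proj(W,E(EXq,Q)); print(th,P,(u-np.array([235,80]))*k)
E
python3 fin.py
```

```text
lip resid px [-0.35 -0.4 ]
lip resid px [0.11 0.03]
cassette in ext x,y,z,yaw,pitch [-1.6   0.03 33.24 -0.   -0.01]
[[ 0.18 -0.16 -0.02  0.13  0.21  0.07 -0.18 -0.24]
 [-0.04 -0.06 -0.25  0.01 -0.16 -0.14  0.33  0.3 ]]
tongue [-81.62   0.26  35.65]
latch [58.31 -0.14 45.69]
0 (55.5, 19, 47) [691.2 215.8]
0 (55.5, 19, 50) [694.75 215.4 ]
0 (63, 19, 66) [751.12 213.29]
0 (63, -19, 66) [738.17 399.05]
0 (55.5, -19, 47) [680.79 390.61]
0.15 (55.5, 19, 47) [716.41 215.88]
0.15 (55.5, 19, 50) [722.26 215.49]
0.15 (63, 19, 66) [791.63 213.46]
0.15 (63, -19, 66) [777.42 399.09]
0.15 (55.5, -19, 47) [705.26 390.62]
```

The catch edge is within a pixel of its closed prediction, and the cassette sits at about z 33 mm with a pitch near 0.01 rad. Last comes the plug and bystander check.

```bash
python3 - <<'E'
from h import *
a=cv2.imread('pics/top0.png');b=cv2.imread('pics/top3.png')
cv2.imwrite('pics/cmp.png',np.hstack([a[80:400,60:460],b[80:400,60:460]]))
E
```

```text
(no output)
```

View pics/cmp.png

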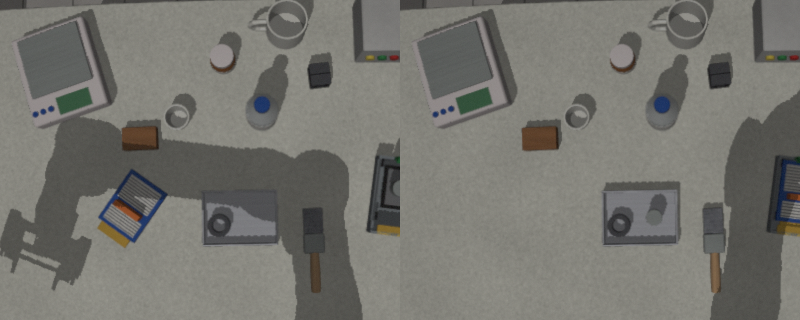

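The before and after views agree: all bystanders are unmoved, and the plug stands in the tray at (655,210) beside the ring at (619,224). The arm is clear at 205 mm.

```bash
python3 -c "
from h import *
print(job.close_job()); print(readout.state()['time_s'])"
```

```text
the job is handed in; nothing more can be done
None
the job is handed in; nothing more can be done
```

The plug is in the tray and the cassette is fitted, and I handed the job in at about 25 s of the allowed 66. No verdict was reported.

- **Plug:** I lifted it out of the bay and stood it in the tray's free half, beside the ring. The pictures afterwards show it upright.
- **Cassette:** I gripped it by its rib and hooked its tongue under the lip at 0.36 rad tilt. I swung it to 0.2 rad, let go, and pressed the catch side down with closed fingers. The force rose abruptly to 28 N at the stops, above the 10 to 20 N given in the text.

**Last checks (wrist view):**
- The cassette's origin is about 33 mm above the bench.
- Its tilt is about 0.01 rad.
- The tongue end is at x ≈ -81.6 mm. That is about 0.1 mm past the end wall's inner face, so it is only good to within the measuring error.
- The latch edge is at z ≈ 45.7 mm.
- The catch shows within a pixel of its closed position.
- The top view shows no bystander visibly moved, and the arm was clear of everything.

**Disagreements and slips on the way:**
- The fixed cameras differed by 3 to 5 mm from each other, so I relied on the wrist-camera fits.
- I first gripped the rib about 3.5 mm off centre because a printout was rounded, and corrected for it after measuring.
- A 5 mm sideways error above the bay was corrected before insertion.

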